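# Sieve the deburring cones off the profile lengths

### The job

The sieve scoop holds cut aluminium profile lengths still mixed with the cones from the deburring machine. Take the scoop by its handle, hold it over the round tub and tilt it back so that all the cones fall through its slots into the tub while the profile lengths stay in the scoop, then tip the lengths out over the open front into the rectangular bin. Set the empty scoop down flat on the bench and let go; spill nothing and leave the other things on the bench as they are.

Things in the scene. Friction and masses are not known exactly. Their poses are not given: they have to be found in the camera images.
- scoop: sieve scoop of bare sheet steel, standing flat on the bench with the mixed load in it; about 0.42 kg empty, 0.86 loaded. 211 mm long (x), 187 wide (y), 122 high over its bail. Origin: centre of the underside; +x points to the open mouth, z up. Floor 4 mm thick, 175 mm wide inside, x -95 to +113 mm. The load slides on it from 16 to 24 degrees of tilt on. May stand ahead, left or right of the robot
- scoop_grip (a point): centre of the scoop's rigid handle: a black bar across the scoop (along y) under the top of the bail, 18 mm thick (x), 30 high (z), 110 long (y), centre 104 mm above the scoop's underside at x = y = 0; its top at 119, covered by the bail's 16 mm wide strap up to 122. Free below it down to the load (tops at 44 mm)
- scoop_lip (a point): middle of the scoop's open front edge, on the floor's surface, at x = +113, z = +6 mm of the scoop. Behind it, x = +10 to +100, the floor is a blind flat pan; only the last 13 mm are turned up by 10 degrees (2.4 mm). Cheeks 26 mm high at the sides
- scoop_slots (a point): middle of the scoop's slotted rear floor, at x = -42, z = +4 mm of the scoop: five open slots, each 32 mm wide (y) and 105 long, between round 4 mm bars, from x = -95 to +10 mm. Closed by side walls (x -98 to +42) and an end wall (x = -98), all 50 mm high
- profile0: work piece: a length of 40 x 40 mm slotted aluminium profile, 75 mm long along its y, 122 g, too big for the slots; lies in the scoop. Origin: centre of the side that starts downmost (the piece's centre is 20 mm along its z)
- profile1: work piece: a length of 40 x 40 mm slotted aluminium profile, 75 mm long along its y, 122 g, too big for the slots; lies in the scoop. Origin: centre of the side that starts downmost (the piece's centre is 20 mm along its z)
- profile2: work piece: a length of 40 x 40 mm slotted aluminium profile, 75 mm long along its y, 122 g, too big for the slots; lies in the scoop. Origin: centre of the side that starts downmost (the piece's centre is 20 mm along its z)
- cone0: ceramic deburring cone, 25 mm across the base and 26 mm high, blunt tip, 12 g, fits through the slots with 7 mm to spare; stands in the scoop's blind pan among the work pieces. Origin: centre of the base
- cone1: ceramic deburring cone, 25 mm across the base and 26 mm high, blunt tip, 12 g, fits through the slots with 7 mm to spare; stands in the scoop's blind pan among the work pieces. Origin: centre of the base
- cone2: ceramic deburring cone, 25 mm across the base and 26 mm high, blunt tip, 12 g, fits through the slots with 7 mm to spare; stands in the scoop's blind pan among the work pieces. Origin: centre of the base
- cone3: ceramic deburring cone, 25 mm across the base and 26 mm high, blunt tip, 12 g, fits through the slots with 7 mm to spare; stands in the scoop's blind pan among the work pieces. Origin: centre of the base
- cone4: ceramic deburring cone, 25 mm across the base and 26 mm high, blunt tip, 12 g, fits through the slots with 7 mm to spare; stands in the scoop's blind pan among the work pieces. Origin: centre of the base
- cone5: ceramic deburring cone, 25 mm across the base and 26 mm high, blunt tip, 12 g, fits through the slots with 7 mm to spare; stands in the scoop's blind pan among the work pieces. Origin: centre of the base
- tub: round open tub of bare sheet steel for the cones, fixed on the bench; 270 mm across the rim, 240 mm at the foot, 85 mm high, wall 3 mm, floor 4 mm thick. Origin: centre of the underside
- bin: rectangular open grey plastic bin for the work pieces, fixed on the bench; 300 mm (its x) by 200 mm (its y), 75 mm high, wall and floor 4 mm. Origin: centre of the underside. The scoop, tub and bin may be in any of three places: ahead, left and right
- tin: bystander: paint tin, 84 mm across, 105 mm high. Origin: centre of its underside
- discs: bystander: stack of grinding discs, 125 mm across, 36 mm high. Origin: centre of its underside
Things that resemble listed ones, but are neither listed nor needed, are in the scene too. What is shaped like the profile2 but yellow is not meant.

How it is judged:
On the way, in this order (a step that is already met when the one before it is completed fails the run):
1. all six cones lie in the round tub while all three profile lengths are still in the scoop (horizontal distance between each of cone0, cone1, cone2, cone3, cone4, cone5 and tub below 0.126 m and height (world z) of each of cone0, cone1, cone2, cone3, cone4, cone5 below 0.06 m and x of profile0 in the frame of scoop between -0.1 and 0.105 m and y of profile0 in the frame of scoop between -0.093 and 0.093 m and z of profile0 in the frame of scoop between -0.01 and 0.07 m and x of profile1 in the frame of scoop between -0.1 and 0.105 m and y of profile1 in the frame of scoop between -0.093 and 0.093 m and z of profile1 in the frame of scoop between -0.01 and 0.07 m and x of profile2 in the frame of scoop between -0.1 and 0.105 m and y of profile2 in the frame of scoop between -0.093 and 0.093 m and z of profile2 in the frame of scoop between -0.01 and 0.07 m), for 0.2 s.
2. all three profile lengths lie in the rectangular bin (x of profile0 in the frame of bin between -0.148 and 0.148 m and y of profile0 in the frame of bin between -0.098 and 0.098 m and height (world z) of each of profile0, profile1, profile2 below 0.09 m and x of profile1 in the frame of bin between -0.148 and 0.148 m and y of profile1 in the frame of bin between -0.098 and 0.098 m and x of profile2 in the frame of bin between -0.148 and 0.148 m and y of profile2 in the frame of bin between -0.098 and 0.098 m), for 0.2 s.
At the end, for the whole second after the job is handed in: All six cones lie inside the round tub, all three profile lengths inside the rectangular bin, and the scoop stands flat on the bench (within 3.4 degrees, underside within 6 mm of the bench), released, with everything at rest (all of step 2 and horizontal distance between each of cone0, cone1, cone2, cone3, cone4, cone5 and tub below 0.126 m and height (world z) of each of cone0, cone1, cone2, cone3, cone4, cone5 below 0.06 m and angle between scoop's own z axis and vertical below 0.06 rad and height (world z) of scoop between -0.004 and 0.006 m and linear speed of each of cone0, cone1, cone2, cone3, cone4, cone5, profile0, profile1, profile2, scoop below 0.03 m/s); the robot touches nothing.
It fails at once if a bystander on the bench is moved by more than 30 mm (distance of any of tin, discs from where it was at the start of the episode above 0.03 m).
It fails at once if a cone or profile length is spilled onto the bench ((height (world z) of cone0 below 0.03 m and horizontal distance between cone0 and tub above 0.155 m and horizontal distance between cone0 and scoop above 0.15 m) or (height (world z) of cone1 below 0.03 m and horizontal distance between cone1 and tub above 0.155 m and horizontal distance between cone1 and scoop above 0.15 m) or (height (world z) of cone2 below 0.03 m and horizontal distance between cone2 and tub above 0.155 m and horizontal distance between cone2 and scoop above 0.15 m) or (height (world z) of cone3 below 0.03 m and horizontal distance between cone3 and tub above 0.155 m and horizontal distance between cone3 and scoop above 0.15 m) or (height (world z) of each of cone4, cone5 below 0.03 m and horizontal distance between each of cone4, cone5 and tub above 0.155 m and horizontal distance between each of cone4, cone5 and scoop above 0.15 m) or (height (world z) of each of cone5, cone5 below 0.03 m and horizontal distance between each of cone5, cone5 and tub above 0.155 m and horizontal distance between each of cone5, cone5 and scoop above 0.15 m) or (height (world z) of profile0 below 0.03 m and horizontal distance between profile0 and bin above 0.2 m and horizontal distance between profile0 and scoop above 0.15 m) or (height (world z) of profile1 below 0.03 m and horizontal distance between profile1 and bin above 0.2 m and horizontal distance between profile1 and scoop above 0.15 m) or (height (world z) of profile2 below 0.03 m and horizontal distance between profile2 and bin above 0.2 m and horizontal distance between profile2 and scoop above 0.15 m)).
It also fails if it takes over 72 s, if anything falls off the work surface, if the arm or the gripper's body presses on something with over 40 N, if the wrist force passes 120 N, or if a joint passes its speed limit or range.

### The arm

A 7-joint arm with a two-finger parallel gripper is mounted at the origin on the work surface. World frame = base frame: x ahead of the robot, y to its left, z up, the work surface at z = 0. Lengths are in m, angles in rad, forces in N, time in s.
With the tool pointing down it reaches from about 0.425 to 0.925 m from the base axis. Payload 6.8 kg.
Tool frame: the origin (TCP) lies midway between the tips of the shut fingers; the grasp point (between the pads) lies 19 mm behind it; z points along the fingers, y is the line along which they close (so a half turn about z gives the same grasp; the last joint's range is limited). The gripper opens to 85 mm and grips with 20 to 120 N. Pads are 22 mm wide; open, the fingers measure 114 mm over their backs; the gripper's body (76 mm by 85 mm) begins 54 mm behind the grasp point. The pads swing forward as they close: fully open they stand 13 mm farther back than shut.
Start: joints at [-1.38, 0.477, 0.022, 1.555, -0.011, 1.109, -0.083], TCP at [0.199, 0.645, 0.231] pointing down, gripper open.
Joint ranges: [-2.96, 2.96], [-0.34, 2.1], [-1.41, 1.46], [0.24, 2.44], [-1.37, 4.51], [0.17, 1.92], [-2.96, 2.96]. Speed limits (rad/s): [2.39, 2.39, 3.14, 3.14, 3.14, 3.14, 3.14].

### API

Orientations are given as a rotation vector (axis times angle).
In Python, from bench import r gives the robot as it stands. The module is installed in compiled form; this text tells all that it offers.
- The arm moves only by the tool apply_moves, never from a script. Its argument "rows" is a list of rows, each a list of 6 numbers: the shift along the tool's x, y, z scaled (see below), then the turn, a rotation vector about the tool's x, y, z scaled (see below). A call has 1 to 5 rows; each row is the pose to reach, as a shift and turn from the pose commanded when the call began, along the tool's axes at that moment; what a row does not reach only later rows make up. The controller multiplies each number of a shift by 0.25 m and each number of a turn by 90 degrees. A row lasts 1/8 s, in which the tool goes at most 62.5 mm and 10.7 degrees, less where a joint would pass 70% of its speed; a pose out of reach is approached as far as the arm can. A call with a number of a shift or a turn outside -1 to 1 is refused whole. A call with a gripper value outside its range is refused whole. "claw" is the opening, from 0 (shut) to 1 (fully open), set as the call begins (left out, the last holds). The fingers move at their own pace and stop on an object; "newtons" is the grip in N (left out, the last holds). Time passes only in rows, so rows that repeat a pose let the fingers close. It gives the time, the measured TCP pose, the force, the opening and the grip force at its end, in the units of the state.
- r.get_obs(): the state, without advancing time (a new reading comes with each control period).
- r.grab_frame(name): name is "scene" or "top" or "wrist"; returns a dict with "pixels" (400x640x3 uint8, red, green, blue), "intrinsics" (3x3 intrinsics, pixels), "eye" and "attitude" of the camera in the world. Camera axes: x right, y up, looking along -z (the intrinsics and any distortion apply to the point x, -y, -z); pixel columns grow to the right and rows downward; lengths in m; the calibration is good to about 2 mm. A picture is of the moment at which its call begins. There is no depth.
- r.hand_in(): hands the job in; it is judged then, once.
Trained networks look in a picture, given as the dict that the camera call returned (one of the last four; its "shot" number tells which), for a name from the list of things; names that differ only in an ending like _2 or _b are one class to them, and where a whole thing is asked for, a point or a joint stands for the part that bears it (a point fixed in the world has none). Each returns a list of dicts, best first, with "conf" (0 to 1); they miss things now and then, are a little off and sometimes report something else, mostly with a low value. They report only what shows in the picture. A call takes as long as a camera call. They do not tell look-alikes from the thing itself.
- r.search_frame(picture, thing): "rect" ([left, top, width, height] in pixels, round what is visible of it).
- r.outline_of(picture, thing): "pixels" (400x640 bool, what is visible of it) and "rect" ([left, top, width, height] in pixels, round what is visible of it).
- r.landmark_of(picture, thing): "point" ([column, row] in pixels: a listed point, or the origin of a listed thing).
The state is a dict: "clock": time; "joints": joint angles; "qvel": joint speeds; "tau": joint torques, N m; "tcp_pos": TCP position; "orientation": TCP orientation; "contact_force": force on the tool from outside, world axes, zero at the start; "moment": the same for the moment, N m; "grip_width": finger opening in m; "gripper_force": force on a finger pad.
Only numpy, scipy, OpenCV 4.12 (cv2) and the standard library are available. Lean on these libraries where they do the work, as an engineer would, in place of code of your own. Each camera call takes 0.05 s, during which the arm holds its last target. There are 200 camera calls.

## Working session

There is one attempt and no reset: what is moved stays moved. The work goes in short steps, Python scripts to look and compute and a tool call to move; the robot and the scene stay as the last step left them, time stands still between calls to the robot, and variables do not carry over. Pictures are saved under pics/ and viewed, at most 10 in all, crops included, and the job is handed in when it is done.

Besides the shell and the picture viewer there is one more tool, called after "Request:" by a JSON object that holds its "op" and its "data", one argument or row to a line. apply_moves: Moves the arm, as the interface text tells. Its arguments: {"type":"object","properties":{"rows":{"type":"array","items":{"type":"array","items":{"type":"number"}}},"claw":{"type":"number"},"newtons":{"type":"number"}},"required":["rows"]}

```bash
mkdir -p pics
cat > h.py <<'E'
from bench import r
import numpy as np, cv2
from scipy.spatial.transform import Rotation as R
def att(f):
    a=np.array(f["attitude"],float)
    return a if a.shape==(3,3) else (R.from_rotvec(a).as_matrix() if a.size==3 else R.from_quat(a).as_matrix())
def ray(f,p):
    d=np.linalg.inv(np.array(f["intrinsics"]))@[p[0],p[1],1]
    d=att(f)@[d[0],-d[1],-d[2]]
    return np.array(f["eye"]),d/np.linalg.norm(d)
def onz(f,p,z):
    e,d=ray(f,p); return e+d*(z-e[2])/d[2]
def tri(a,b):
    (e1,d1),(e2,d2)=a,b
    s=np.linalg.lstsq(np.c_[d1,-d2],e2-e1,rcond=None)[0]
    p,q=e1+s[0]*d1,e2+s[1]*d2
    return (p+q)/2,np.linalg.norm(p-q)
def proj(f,X):
    c=att(f).T@(np.array(X)-f["eye"]); k=np.array(f["intrinsics"])@[c[0],-c[1],-c[2]]
    return k[:2]/k[2]
def save(f,n): cv2.imwrite("pics/"+n,cv2.cvtColor(f["pixels"],cv2.COLOR_RGB2BGR))
E
python3 - <<'E'
from h import *
np.set_printoptions(precision=4,suppress=True)
F={n:r.grab_frame(n) for n in("scene","top")}
for n,f in F.items():
    save(f,n+"0.png"); print(n,f["eye"],f["attitude"],f["intrinsics"],[k for k in f])
    for t in["scoop_grip","scoop_lip","scoop_slots","scoop","tub","bin","tin","discs"]:
        print(t,[(np.round(d["point"],1),round(d["conf"],2)) for d in r.landmark_of(f,t)[:3]],[(np.round(d["rect"]),round(d["conf"],2)) for d in r.search_frame(f,t)[:3]])
print(r.get_obs())
E
```

```text
scene [ 1.4354 -0.945   0.9577] [0.9421 0.3933 0.7037] [[485.0087   0.     322.8985]
 [  0.     485.0087 196.6712]
 [  0.       0.       1.    ]] ['pixels', 'intrinsics', 'eye', 'attitude', 'shot']
scoop_grip [(array([334.4, 196.8]), 0.81)] [(array([299., 184.,  76.,  64.]), 0.8)]
scoop_lip [(array([351. , 204.2]), 0.93)] [(array([299., 188.,  76.,  58.]), 0.69)]
scoop_slots [(array([329.5, 225.6]), 0.62)] [(array([297., 183.,  79.,  64.]), 0.58)]
scoop [] [(array([302., 186.,  72.,  56.]), 0.77), (array([325., 201.,  10.,   6.]), 0.19)]
tub [(array([378.9, 171.7]), 0.84)] [(array([344., 136.,  70.,  53.]), 0.73), (array([299., 184.,  77.,  61.]), 0.67)]
bin [(array([215.4, 269.5]), 0.65)] [(array([155., 214., 117.,  90.]), 0.91), (array([344., 136.,  68.,  52.]), 0.17)]
tin [(array([423.3, 217.2]), 0.65)] [(array([415., 185.,  24.,  38.]), 0.9), (array([158., 217., 115.,  84.]), 0.72)]
discs [(array([308. , 298.6]), 0.68)] [(array([283., 273.,  48.,  41.]), 0.81), (array([333., 199.,  27.,  14.]), 0.19)]
top [0.3685 0.0244 1.3188] [ 0.0805 -0.1294 -1.5471] [[490.7073   0.     325.38
[... 750 characters left out ...]
ay([221.1, 136.8]), 0.6)] []
discs [(array([426.6, 143.1]), 0.61), (array([463.5, 244.8]), 0.26)] [(array([261., 161.,  96.,  88.]), 0.67), (array([406., 116.,  49.,  51.]), 0.6)]
{'clock': 1.7, 'joints': array([-1.3801,  0.477 ,  0.0224,  1.5554, -0.0115,  1.1093, -0.0831]), 'qvel': array([ 0.0009, -0.0003, -0.0001, -0.0003,  0.0009,  0.0014,  0.0003]), 'tau': array([ -0.0009, -59.6307,   1.6058, -28.1544,   0.0124,   0.0016,
         0.    ]), 'tcp_pos': array([0.1987, 0.6451, 0.2313]), 'orientation': array([-0.4677, -3.1065, -0.    ]), 'contact_force': array([-0.3098,  0.3622,  0.0258]), 'moment': array([ 0.0183, -0.0418,  0.014 ]), 'gripper_force': 0.0, 'grip_width': 0.08553203613954324}
```

View pics/scene0.png

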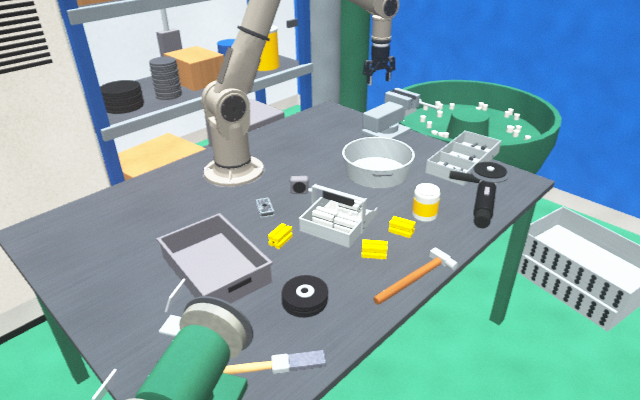

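View pics/top0.png

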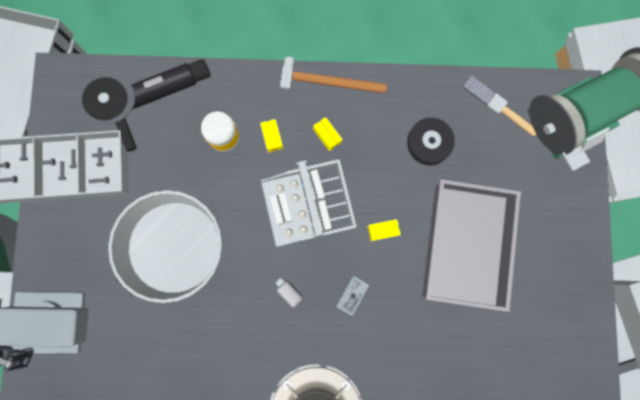

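The scene view shows the scoop at about (335,215), the tub at (378,165), the bin at (215,260), the tin at (426,205) and the discs at (305,298). In the top view the scoop is at (308,204) with its mouth towards the left (lip near (270,214)). The tub is at (166,247), the bin at (473,245), the tin at (220,130) and the discs at (431,140). The yellow blocks are look-alikes.

Run:
```python
from h import *
np.set_printoptions(precision=4,suppress=True)
S=r.grab_frame("scene");T=r.grab_frame("top")
def best(f,t): return r.landmark_of(f,t)[0]["point"] if r.landmark_of(f,t) else None
for t in["scoop_grip","scoop_lip","scoop_slots","tub","bin","tin","discs"]:
    a,b=best(S,t),best(T,t)
    if a is None or b is None: print(t,a,b);continue
    print(t,*tri(ray(S,a),ray(T,b)))
# outlines on top view
for t,z in[("tub",.085),("bin",.075),("scoop",.03)]:
    o=r.outline_of(T,t)
    if not o: continue
    m=o[0]["pixels"].astype(np.uint8); c=max(cv2.findContours(m,0,1)[0],key=cv2.contourArea)[:,0]
    W=np.array([onz(T,p,z)[:2] for p in c]).astype(np.float32)
    print(t,o[0]["conf"],"rect",cv2.minAreaRect(W*1000),"circ",cv2.minEnclosingCircle(W*1000))
big=cv2.resize(T["pixels"][140:320,240:540],None,fx=2.6,fy=2.6,interpolation=cv2.INTER_CUBIC)
# manual corner picks: bar ends, bin corners
for p,z in[((441,181),.075),((520,190),.075),((510,310),.075),((427,299),.075)]: print(onz(T,p,z))
# scene circle fit of tub rim
cv2.imwrite("pics/crop1.png",cv2.cvtColor(cv2.resize(T["pixels"][145:260,240:375],None,fx=5,fy=5,interpolation=cv2.INTER_CUBIC),cv2.COLOR_RGB2BGR))
```

```text
scoop_grip [0.5458 0.0281 0.0899] 0.00549388252612256
scoop_lip [ 0.5149  0.1338 -0.0009] 0.0019729833076136054
scoop_slots [ 0.5488 -0.0073 -0.0003] 0.00778003241872941
tub None [171.2, 245.6]
bin [ 0.436  -0.3966 -0.0088] 0.005637715464502228
tin [ 0.646   0.08   -0.1851] 0.48043533194447124
discs [ 0.7198 -0.2986  0.0062] 0.006851643249259144
bin 0.59 rect ((437.7591552734375, -388.39239501953125), (227.74746704101562, 309.8876037597656), 82.72650146484375) circ ((437.001708984375, -393.0031433105469), 185.44308471679688)
scoop 0.56 rect ((548.828369140625, 33.92737579345703), (208.88339233398438, 216.9053955078125), 15.494778633117676) circ ((541.2385864257812, 31.20505142211914), 138.2099151611328)
[ 0.5998 -0.3119  0.075 ]
[ 0.5812 -0.5188  0.075 ]
[ 0.2745 -0.4826  0.075 ]
[ 0.2982 -0.2726  0.075 ]
```

View pics/crop1.png

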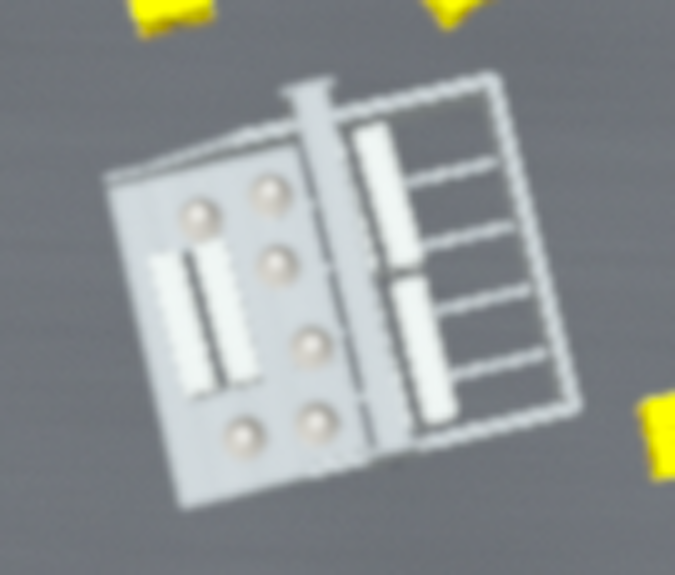

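The crop confirms a mouth yaw of about 105°. It shows one profile in the pan at (205,320), two beside or under the strap at (390,200) and (425,345), and six cones in the pan. I'll approach it now.

```bash
cat >> h.py <<'E'
import json
np.set_printoptions(precision=4,suppress=True)
def log():
    o=r.get_obs(); open("log.jsonl","a").write(json.dumps({k:np.array(o[k]).tolist() for k in("joints","tcp_pos","orientation")})+"\n"); return o
def pose(g,yaw,tilt,back=.019,flip=1):
    """tool pose gripping at point g; scoop yaw (deg), tilt>0 mouth up; tool y = flip*scoop x"""
    S=R.from_euler("z",yaw,degrees=True)*R.from_euler("y",-tilt,degrees=True)
    x,y,z=S.as_matrix().T
    T=np.c_[-flip*y,-0*y+flip*x,-z]; T[:,0]=np.cross(T[:,1],T[:,2])
    return np.array(g)-z*back, R.from_matrix(T)
def rel(p,Rt,p0=None,R0=None):
    o=log()
    p0=o["tcp_pos"] if p0 is None else p0; R0=R.from_rotvec(o["orientation"]) if R0 is None else R0
    return np.r_[R0.inv().apply(p-p0)/.25,(R0.inv()*Rt).as_rotvec()/(np.pi/2)]
E
python3 - <<'E'
from h import *
T=r.grab_frame("top")
print("tub",onz(T,(165,247),.085)); 
for p in[(109,247),(221,247),(165,191),(165,303)]: print(onz(T,p,.085))
print("tin",onz(T,(219,129),.105),"discs",onz(T,(431,140),.036))
print(R.from_rotvec(r.get_obs()["orientation"]).as_matrix())
for fl in(1,-1):
    p,Rt=pose((.546,.028,.33),105.5,0,flip=fl); print(fl,rel(p,Rt))
E
```

```text
tub [0.4146 0.3834 0.085 ]
[0.4119 0.5204 0.085 ]
[0.4174 0.2453 0.085 ]
[0.5551 0.3921 0.085 ]
[0.2783 0.3749 0.085 ]
tin [0.7139 0.2608 0.105 ] discs [ 0.719  -0.2966  0.036 ]
[[-0.9557  0.2944 -0.    ]
 [ 0.2944  0.9557  0.    ]
 [ 0.      0.     -1.    ]]
1 [-2.0543 -1.9501 -0.3189  0.     -0.     -0.3624]
-1 [-2.0543 -1.9501 -0.3189 -0.     -0.      1.6376]
```

Request:
{"op": "apply_moves", "data": {
  "rows": [
    [-0.14, -0.13, -0.02, 0, 0, 0],
    [-0.28, -0.26, -0.05, 0, 0, 0],
    [-0.42, -0.39, -0.08, 0, 0, 0],
    [-0.56, -0.52, -0.09, 0, 0, 0],
    [-0.685, -0.65, -0.106, 0, 0, 0]
  ]
}}

```text
clock: 3.98
tcp_pos: [0.3155, 0.4378, 0.2581]
orientation: [0.469, 3.106, 0.001]
contact_force: [1.2, 1.2, 0.1]
grip_width: 0.0859
gripper_force: 0.0
```

Request:
{"op": "apply_moves", "data": {
  "rows": [
    [-0.14, -0.13, -0.02, 0, 0, 0],
    [-0.28, -0.26, -0.05, 0, 0, 0],
    [-0.42, -0.39, -0.08, 0, 0, 0],
    [-0.56, -0.52, -0.09, 0, 0, 0],
    [-0.685, -0.65, -0.106, 0, 0, 0]
  ]
}}

```text
clock: 4.6
tcp_pos: [0.4311, 0.2321, 0.2847]
orientation: [0.468, 3.106, 0.001]
contact_force: [-0.5, 0.4, -0.3]
grip_width: 0.085
gripper_force: 0.0
```

Request:
{"op": "apply_moves", "data": {
  "rows": [
    [-0.14, -0.13, -0.02, 0, 0, -0.07],
    [-0.28, -0.26, -0.05, 0, 0, -0.14],
    [-0.42, -0.39, -0.08, 0, 0, -0.21],
    [-0.56, -0.52, -0.09, 0, 0, -0.28],
    [-0.685, -0.65, -0.106, 0, 0, -0.36]
  ]
}}

```text
clock: 5.22
tcp_pos: [0.5469, 0.0266, 0.3111]
orientation: [-0.424, 3.112, 0.0]
contact_force: [0.3, 0.6, 0.0]
grip_width: 0.086
gripper_force: 0.0
```

Run:
```python
from h import *
o=log(); print(o["tcp_pos"],o["orientation"],o["joints"])
W=r.grab_frame("wrist"); T=r.grab_frame("top"); S=r.grab_frame("scene"); save(W,"wrist1.png")
print(W["eye"])
for t in["scoop_grip","scoop_lip","scoop_slots","scoop"]:
    w=r.landmark_of(W,t)
    print(t,[(np.round(d["point"],1),round(d["conf"],2)) for d in w[:2]])
    for f in(T,S):
        l=r.landmark_of(f,t)
        if w and l: print("   ",tri(ray(W,w[0]["point"]),ray(f,l[0]["point"])))
```

```text
[0.5469 0.0266 0.3111] [-0.4237  3.1123  0.0002] [-0.4878  0.1985  0.3837  1.7839 -0.0803  1.1739  1.7615]
[0.4704 0.0052 0.4535]
scoop_grip [(array([323.9, 167.3]), 0.83)]
    (array([ 0.3755, -0.0298,  1.1195]), np.float64(0.09079970456835385))
    (array([0.5426, 0.0273, 0.1102]), np.float64(0.0007689212330000166))
scoop_lip [(array([398.1, 145.6]), 0.89)]
    (array([ 0.5106,  0.1467, -0.0327]), np.float64(0.011291384799189641))
    (array([0.5075, 0.1415, 0.0035]), np.float64(0.015798687078615353))
scoop_slots [(array([294.8, 151. ]), 0.94)]
    (array([0.3923, 0.0363, 1.0156]), np.float64(0.04969341952294911))
    (array([ 0.5523, -0.0154,  0.0054]), np.float64(9.975135738435568e-05))
scoop [(array([323.4, 148.5]), 0.67)]
    (array([ 0.2856, -0.0451,  1.6544]), np.float64(0.0163104719527052))
    (array([0.5389, 0.0277, 0.0025]), np.float64(0.004592297450537445))
```

View pics/wrist1.png

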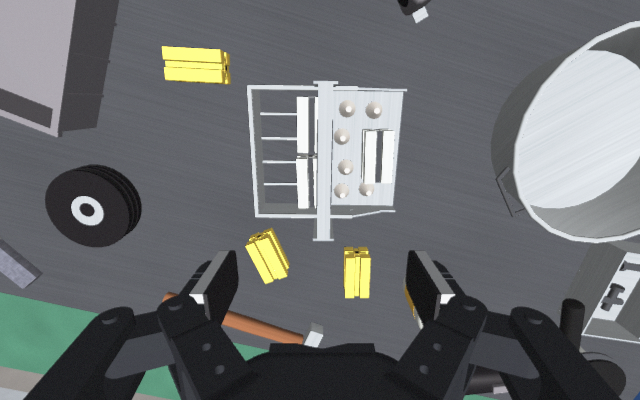

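The wrist view shows the scoop with its end wall at column ~252, the strap at column ~324 (rows 82–240), and the mouth to the right at column ~400. The handle lies almost exactly along tool x.

Run:
```python
from h import *
W=r.grab_frame("wrist")
P=lambda p,z:onz(W,p,z)[:2]
a,b=P((325.5,84),.122),P((322.5,238),.122); print("strap",a,b,(a+b)/2,np.linalg.norm(a-b),np.degrees(np.arctan2(*(a-b)[::-1])))
a,b=P((249,86.5),.05),P((256,216.5),.05); print("rear",a,b,(a+b)/2,np.linalg.norm(a-b),np.degrees(np.arctan2(*(a-b)[::-1])))
a,b=P((405.5,90),.026),P((395,211),.026); print("front",a,b,(a+b)/2,np.linalg.norm(a-b),np.degrees(np.arctan2(*(a-b)[::-1])))
o=r.get_obs();print(o["tcp_pos"])
for y in(104,105,106):
    c=np.array([.5435,.0272]);print(y,[proj(W,[*(c+R.from_euler('z',y,degrees=True).as_matrix()[:2,:2]@[u,v]),z]).round(1) for u,v,z in[(-98,93,50),(-98,-93,50),(113,93,26),(113,-93,26),(0,0,122),(0,93,122),(0,-93,122)] for u,v,z in[(u/1e3,v/1e3,z/1e3)]])
```

```text
strap [0.4523 0.0063] [0.6266 0.0507] [0.5395 0.0285] 0.17986042144271136 -165.72121546642703
rear [ 0.4774 -0.0885] [ 0.6528 -0.0443] [ 0.5651 -0.0664] 0.18082862103310346 -165.85687877801635
front [0.4258 0.1141] [0.5975 0.1602] [0.5117 0.1372] 0.1777146189458496 -164.98188816505427
[0.5461 0.0281 0.3108]
104 [array([247.6,  85.7]), array([254.6, 219.1]), array([405.6,  90.1]), array([392.6, 216. ]), array([321.9, 170.3]), array([323.8,  84.5]), array([320.3, 242.8])]
105 [array([246.4,  87.1]), array([255.8, 220.2]), array([404.6,  88.6]), array([393.7, 214.8]), array([321.9, 170.3]), array([322.3,  84.5]), array([321.5, 242.8])]
106 [array([245.3,  88.5]), array([257. , 221.3]), array([403.5,  87. ]), array([394.8, 213.7]), array([321.9, 170.3]), array([320.7,  84.5]), array([322.8, 242.8])]
```

```bash
cat > fk.py <<'E'
from h import *
from scipy.optimize import least_squares
def fk(q,k):
    # k: d1,L1,L2,L3,base yaw,tool yaw, offsets e1,e2,e3
    z=lambda a:R.from_euler("z",a); y=lambda a:R.from_euler("y",a)
    A=z(k[4]+q[0])*y(q[1]); p=np.array([0,0,k[0]])+A.apply([k[6],0,k[1]])
    A=A*z(q[2])*y(q[3]); p=p+A.apply([k[7],0,k[2]])
    A=A*z(q[4])*y(q[5]); p=p+A.apply([k[8],0,k[3]])
    return p,A*z(q[6]+k[5])
def data(): return [json.loads(l) for l in open("log.jsonl")]
def fit():
    D=data()
    def e(k):
        o=[]
        for d in D:
            p,A=fk(d["joints"],k); o+=[*(p-d["tcp_pos"]),*(.5*(A.inv()*R.from_rotvec(d["orientation"])).as_rotvec())]
        o=np.r_[o,1e-3*np.array(k[6:])]
        return o
    b=min((least_squares(e,[.33,.5,.5,.25,y0,t0,0,0,0]) for y0 in(-1.5,0,1.5,3) for t0 in(-1.5,0,1.5,3)),key=lambda s:s.cost)
    return b.x,b.cost
LO=np.array([-2.96,-.34,-1.41,.24,-1.37,.17,-2.96]);HI=np.array([2.96,2.1,1.46,2.44,4.51,1.92,2.96])
def ik(p,Rt,q0,k,w=.005):
    def e(q):
        a,A=fk(q,k); return np.r_[(a-p)*10,(A.inv()*Rt).as_rotvec()*3,w*(q-q0)]
    s=least_squares(e,np.clip(q0,LO+.01,HI-.01),bounds=(LO,HI)); a,A=fk(s.x,k)
    return s.x,np.linalg.norm(a-p),np.linalg.norm((A.inv()*Rt).as_rotvec())
E
python3 - <<'E'
from fk import *
k,c=fit(); print(k,c,len(data()))
json.dump(k.tolist(),open("k.json","w"))
for d in data(): print(fk(d["joints"],k)[0]-d["tcp_pos"])
E
```

```text
[1246.5349    6.1061   -3.0511 1254.3858    2.7764    1.4236   -1.2292
   -0.8205   -1.309 ] 0.1080864449120558 3
[-0. -0. -0.]
[-0. -0. -0.]
[-0. -0.  0.]
```

```bash
python3 - <<'E'
import re
s=open("fk.py").read()
s=s.replace("    z=lambda","    q=np.array(q)*SG\n    z=lambda").replace("def fk","SG=np.ones(7)\ndef fk",1)
open("fk.py","w").write(s)
E
python3 - <<'E'
import fk; from fk import *
import itertools
res=[]
D=data()
for sg in itertools.product((1,-1),repeat=4):
    fk.SG=np.array([sg[0],1,sg[1],1,sg[2],1,sg[3]])
    def e(v):
        o=[]
        for d in D:
            p,A=fk.fk(d["joints"],[0,0,0,0,v[0],v[1],0,0,0]); o+=[*(A.inv()*R.from_rotvec(d["orientation"])).as_rotvec()]
        return o
    b=min((least_squares(e,[y,t]) for y in(-1.5,0,1.5,3) for t in(-1.5,0,1.5,3)),key=lambda s:s.cost)
    res.append((b.cost,sg,b.x))
for x in sorted(res,key=lambda x:x[0])[:4]: print(x)
E
```

```text
Traceback (most recent call last):
AttributeError: 'function' object has no attribute 'fk'
```

Run:
```python
import fk as M; from fk import log,least_squares,R,np,json
import itertools
res=[]
log()
D=M.data()
for sg in itertools.product((1,-1),repeat=7):
    M.SG=np.array(sg)
    def e(v):
        o=[]
        for d in D:
            p,A=M.fk(d["joints"],[0,0,0,0,v[0],v[1],0,0,0]); o+=[*(A.inv()*R.from_rotvec(d["orientation"])).as_rotvec()]
        return o
    b=min((least_squares(e,[y,t],max_nfev=15) for y in(-1,1,3) for t in(-1,1,3)),key=lambda s:s.cost)
    res.append((b.cost,sg,b.x))
for x in sorted(res,key=lambda x:x[0])[:6]: print(x)
```

```text
(np.float64(2.1344719857813674e-21), (-1, -1, -1, -1, -1, -1, -1), array([ 3.1416, -1.5708]))
(np.float64(1.021893631951811e-20), (-1, 1, -1, 1, -1, 1, -1), array([0.    , 1.5708]))
(np.float64(0.023427487576485023), (-1, 1, -1, 1, 1, 1, -1), array([2.1878, 3.7947]))
(np.float64(0.023432015874207197), (-1, -1, -1, -1, 1, -1, -1), array([-0.8157,  0.7912]))
(np.float64(0.2761628868093267), (-1, 1, 1, 1, -1, 1, -1), array([-1.9798, -0.013 ]))
(np.float64(0.2761652447943109), (-1, -1, 1, -1, -1, -1, -1), array([1.0239, 2.9907]))
```

```bash
python3 - <<'E'
s=open("fk.py").read()
a=s.index("SG=np"); b=s.index("def data"); c=s.index("def fit"); d=s.index("LO=np")
new='''SG=np.array([-1,1,-1,1,-1,1,-1])
def frames(q):
    q=np.array(q)*SG; z=lambda a:R.from_euler("z",a); y=lambda a:R.from_euler("y",a)
    A0=z(q[0]); A1=A0*y(q[1]); A2=A1*z(q[2])*y(q[3]); A3=A2*z(q[4])*y(q[5]); return A0,A1,A2,A3,A3*z(q[6]+np.pi/2)
def fk(q,k):
    F=frames(q); k=np.reshape(k,(4,3)); return sum(F[i].apply(k[i]) for i in range(4)),F[4]
'''
fit='''def fit():
    D=data(); prior=np.array([0,0,.33,0,0,.5,0,0,.5,0,0,.25])
    A=np.vstack([np.hstack([f.as_matrix() for f in frames(d["joints"])[:4]]) for d in D]+[1e-3*np.eye(12)])
    b=np.r_[np.ravel([d["tcp_pos"] for d in D]),1e-3*prior]
    k=np.linalg.lstsq(A,b,rcond=None)[0]; return k,np.abs(A@k-b)[:-12].max()
'''
open("fk.py","w").write(s[:a]+new+s[b:c]+fit+s[d:])
E
python3 - <<'E'
from fk import *
k,e=fit(); print(k.reshape(4,3),e)
p,Rt=pose((.540,.0283,.104),104.5,0); print(rel(p,Rt), p, r.get_obs()["joints"])
E
```

```text
[[ 0.0085 -0.0038  0.306 ]
 [ 0.0061 -0.0038  0.5172]
 [ 0.0277 -0.0267  0.5001]
 [ 0.0145 -0.0277  0.2842]] 1.4198253093344881e-05
[ 0.0235  0.0071  0.9031  0.     -0.      0.0088] [0.54   0.0283 0.085 ] [-0.4904  0.1979  0.3829  1.7853 -0.0797  1.1736  1.7543]
```

Request:
{"op": "apply_moves", "data": {
  "rows": [
    [0.02, 0.007, 0.2, 0, 0, 0.009],
    [0.0235, 0.007, 0.4, 0, 0, 0.009],
    [0.0235, 0.007, 0.58, 0, 0, 0.009],
    [0.0235, 0.007, 0.7, 0, 0, 0.009],
    [0.0235, 0.007, 0.75, 0, 0, 0.009]
  ],
  "claw": 1
}}

```text
clock: 6.65
tcp_pos: [0.5391, 0.028, 0.1217]
orientation: [0.395, -3.114, 0.0]
contact_force: [0.5, 0.5, 1.1]
grip_width: 0.0851
gripper_force: 0.0
```

Run:
```python
from h import *
o=log(); print(o["tcp_pos"],o["contact_force"])
W=r.grab_frame("wrist"); save(W,"wrist2.png")
print([(d["point"],d["conf"],onz(W,d["point"],.104)) for d in r.landmark_of(W,"scoop_grip")[:2]])
p,Rt=pose((.540,.0283,.104),104.5,0); print(rel(p,Rt))
```

```text
[0.5391 0.028  0.1217] [0.4706 0.5129 1.0513]
[([324.1, 241.4], 0.73, array([0.5404, 0.0295, 0.104 ]))]
[-0.0021  0.0007  0.1503 -0.     -0.0011 -0.0003]
```

View pics/wrist2.png

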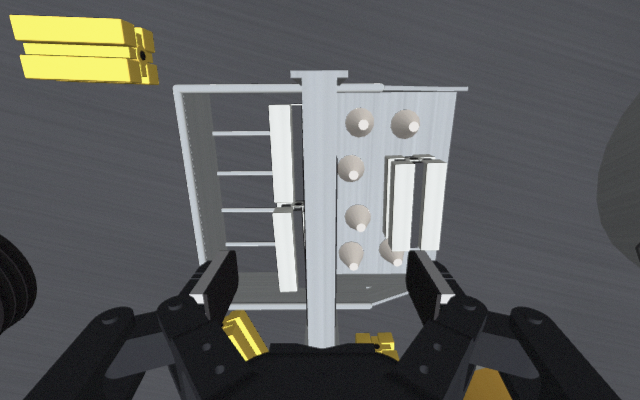

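The strap at column ~322 is centred between the fingers, so the alignment is good. Next I'll lower, close and lift slightly.

Request:
{"op": "apply_moves", "data": {
  "rows": [
    [0, 0, 0.08, 0, 0, 0],
    [0, 0, 0.15, 0, 0, 0],
    [0, 0, 0.15, 0, 0, 0]
  ]
}}

```text
clock: 7.12
tcp_pos: [0.5395, 0.0281, 0.0853]
orientation: [0.396, -3.115, -0.0]
contact_force: [-0.9, -0.2, 0.1]
grip_width: 0.0856
gripper_force: 0.0
```

Request:
{"op": "apply_moves", "data": {
  "rows": [
    [0, 0, 0, 0, 0, 0],
    [0, 0, 0, 0, 0, 0],
    [0, 0, 0, 0, 0, 0],
    [0, 0, 0, 0, 0, 0],
    [0, 0, 0, 0, 0, 0]
  ],
  "claw": 0,
  "newtons": 90
}}

```text
clock: 7.75
tcp_pos: [0.5404, 0.028, 0.0864]
orientation: [-0.396, 3.116, -0.0]
contact_force: [-2.1, -0.3, 6.8]
grip_width: 0.0169
gripper_force: 88.6
```

Request:
{"op": "apply_moves", "data": {
  "rows": [
    [0, 0, -0.01, 0, 0, 0],
    [0, 0, -0.03, 0, 0, 0],
    [0, 0, -0.06, 0, 0, 0],
    [0, 0, -0.09, 0, 0, 0],
    [0, 0, -0.1, 0, 0, 0]
  ]
}}

```text
clock: 8.38
tcp_pos: [0.5404, 0.0282, 0.1115]
orientation: [-0.395, 3.116, 0.0]
contact_force: [0.7, 0.2, -8.1]
grip_width: 0.0169
gripper_force: 88.0
```

Run:
```python
from fk import *
o=log(); k,e=fit(); print(k.reshape(4,3),e); print(o["joints"],o["tcp_pos"],o["contact_force"],o["moment"],o["grip_width"])
q0=o["joints"]
print(R.from_rotvec(o["orientation"]).as_matrix()[:,1])
tub=np.array([.4146,.3834]); bn=np.array([.4384,-.3965])
def plan(name,c,tilts,yaws,off,z):
    for yaw in yaws:
      for fl in(1,):
        q=q0.copy(); out=[]
        for j,t in enumerate(tilts):
            u=np.array([np.cos(np.radians(yaw)),np.sin(np.radians(yaw))])
            p,Rt=pose([*(c+u*off),z],yaw,t)
            best=None
            for q3 in ([0] if j else [-1.2,-.6,0,.6,1.2]):
              for q5 in([0] if j else[-1.,0,1,2,3]):
                g=q.copy()
                if not j: g[2]=q3;g[4]=q5;g[0]=-np.arctan2(p[1],p[0])
                s=ik(p,Rt,g,k,.003)
                if best is None or s[1]+s[2]<best[1]+best[2]-1e-3: best=s
            q=best[0]; out.append((t,round(best[1],3),round(best[2],3)))
        print(name,yaw,out,q)
Y=range(-180,180,30)
plan("tub",tub,(0,20,40),Y,-.03,.25)
plan("bin",bn,(0,-30,-60),Y,-.02,.27)
```

```text
[[ 0.0012 -0.0148  0.2824]
 [-0.0009 -0.0148  0.5407]
 [-0.0002 -0.0353  0.4738]
 [ 0.0011  0.0027  0.3214]] 5.879560594723721e-06
[-0.4299  0.4235  0.3297  2.0011 -0.1975  0.7461  1.8416] [0.5404 0.0282 0.1115] [ 0.669   0.2084 -8.0704] [-0.1391 -0.0291 -0.0196] 0.016881588217557024
[-0.2498  0.9683 -0.    ]
tub -180 [(0, np.float64(0.0), np.float64(0.0)), (20, np.float64(0.0), np.float64(0.0)), (40, np.float64(0.0), np.float64(0.0))] [-0.2762  0.7205 -0.5715  1.3958 -0.1259  1.615   2.3461]
tub -150 [(0, np.float64(0.0), np.float64(0.0)), (20, np.float64(0.0), np.float64(0.0)), (40, np.float64(0.0), np.float64(0.0))] [-0.4537  0.7813 -0.5492  1.2743  0.0849  1.8179  2.6668]
tub -120 [(0, np.float64(0.0), np.float64(0.0)), (20, np.float64(0.0), np.float64(0.0)), (40, np.float64(0.0), np.float64(0.0))] [-0.5207  0.8151 -0.706   1.2761  0.3935  1.92    2.9493]
tub -90 [(0, np.float64(0.0), np.float64(0.0)), (20, np.float64(0.0), np.float64(0.0)), (40, np.float64(0.0), np.float64(0.0))] [-1.7227  1.1729  1.4477  1.5075 -0.49    1.6667 -1.8265]
tub -60 [(0, np.float64(0.0), np.float64(0
[... 2995 characters left out ...]
30, np.float64(0.0), np.float64(0.0)), (-60, np.float64(0.0), np.float64(0.0))] [ 0.4124  0.5055 -0.2577  1.8566  1.0651  1.4981  0.7018]
bin 90 [(0, np.float64(0.0), np.float64(0.0)), (-30, np.float64(0.0), np.float64(0.0)), (-60, np.float64(0.0), np.float64(0.0))] [ 0.5791  0.355  -0.4461  2.1327  1.4339  1.1925  0.7656]
bin 120 [(0, np.float64(0.0), np.float64(0.0)), (-30, np.float64(0.0), np.float64(0.0)), (-60, np.float64(0.0), np.float64(0.0))] [ 1.0412  0.2579 -0.7567  2.3233  1.9755  0.8107  0.7674]
bin 150 [(0, np.float64(0.0), np.float64(0.0)), (-30, np.float64(0.0), np.float64(0.0)), (-60, np.float64(0.0), np.float64(0.0))] [ 1.8896  0.5345 -1.41    2.3268  2.5209  0.4736  1.026 ]
```

The kinematic model now matches to within 0.01 mm. I'll lift, then compute the carry to the tub.

Request:
{"op": "apply_moves", "data": {
  "rows": [
    [0, 0, -0.05, 0, 0, 0],
    [0, 0, -0.14, 0, 0, 0],
    [0, 0, -0.27, 0, 0, 0],
    [0, 0, -0.37, 0, 0, 0],
    [0, 0, -0.42, 0, 0, 0]
  ]
}}

```text
clock: 9.0
tcp_pos: [0.5406, 0.028, 0.2176]
orientation: [-0.395, 3.114, 0.001]
contact_force: [0.7, 0.4, -8.3]
grip_width: 0.0171
gripper_force: 88.5
```

Run:
```python
from fk import *
o=log(); k,e=fit(); print(o["tcp_pos"],o["contact_force"],e)
u=np.array([np.cos(np.radians(120)),np.sin(np.radians(120))]); tub=np.array([.4146,.3834])
p,Rt=pose([*(tub-.015*u),.235],120,0); print(p,rel(p,Rt))
q=o["joints"]; p0=o["tcp_pos"]; R0=R.from_rotvec(o["orientation"])
for t in np.linspace(0,1,11)[1:]: 
    q,a,b=ik(p0+t*(p-p0),R0*R.from_rotvec((R0.inv()*Rt).as_rotvec()*t),q,k,.01)
print(q,a,b)
for t in range(0,46,5): q,a,b=ik(pose(p+[0,0,.019],120,t)[0],pose(p,120,t)[1],q,k,.01); print(t,q,a,b)
```

```text
[0.5406 0.028  0.2176] [ 0.7259  0.3502 -8.3186] 4.192674513348038e-06
[0.4221 0.3704 0.216 ] [ 0.1171  1.4445  0.0063 -0.0002  0.0015 -0.1727]
[-0.9538  0.3067  0.1507  1.8558 -0.0545  0.9831  1.3146] 1.6159574998234466e-07 9.561874462920947e-07
0 [-0.9538  0.3067  0.1507  1.8558 -0.0545  0.9831  1.3146] 4.6353886122985465e-12 4.1043498248193285e-11
5 [-0.8927  0.3002  0.1315  1.8663 -0.1507  0.9617  1.4123] 3.1600680332941035e-07 3.318029594433388e-06
10 [-0.8297  0.2985  0.111   1.8762 -0.2514  0.9486  1.5153] 3.391457142214029e-07 3.5416528544622443e-06
15 [-0.7656  0.3016  0.0896  1.8854 -0.3545  0.9445  1.6215] 3.5277938167997803e-07 3.66505119906669e-06
20 [-0.7017  0.3095  0.0678  1.8939 -0.4575  0.9495  1.7283] 3.5504127492371563e-07 3.6713584849759423e-06
25 [-0.6389  0.3221  0.0462  1.9017 -0.5579  0.9635  1.8334] 3.459132227392328e-07 3.562967177757976e-06
30 [-0.5783  0.3393  0.0249  1.9086 -0.6535  0.9859  1.9345] 3.271565113930362e-07 3.36044283870883e-06
35 [-0.5206  0.3609  0.0043  1.9146 -0.7428  1.0157  2.0301] 3.0169802372315373e-07 3.095336529006144e-06
40 [-0.4662  0.3866 -0.0157  1.9197 -0.8248  1.0517  2.119 ] 2.728193198172379e-07 2.8009982492862872e-06
45 [-0.4153  0.4161 -0.0353  1.9238 -0.8989  1.0927  2.2009] 2.434776538035094e-07 2.5054477415447824e-06
```

Request:
{"op": "apply_moves", "data": {
  "rows": [
    [0, 0.05, 0, 0, 0, 0],
    [0, 0.14, 0, 0, 0, 0],
    [0.01, 0.27, 0, 0, 0, 0],
    [0.02, 0.42, 0, 0, 0, 0],
    [0.03, 0.57, 0, 0, 0, 0]
  ]
}}

```text
clock: 9.62
tcp_pos: [0.4953, 0.1659, 0.2143]
orientation: [0.396, -3.114, 0.001]
contact_force: [0.4, 1.7, -7.8]
grip_width: 0.0169
gripper_force: 88.5
```

Request:
{"op": "apply_moves", "data": {
  "rows": [
    [0.01, 0.15, 0, 0, 0, 0],
    [0.03, 0.3, 0, 0, 0, 0],
    [0.05, 0.45, 0, 0, 0, 0],
    [0.07, 0.58, 0, 0, 0, 0],
    [0.087, 0.68, 0, 0, 0, 0]
  ]
}}

```text
clock: 10.25
tcp_pos: [0.431, 0.3252, 0.2141]
orientation: [0.399, -3.113, 0.002]
contact_force: [-0.5, 0.4, -9.0]
grip_width: 0.0168
gripper_force: 88.6
```

Request:
{"op": "apply_moves", "data": {
  "rows": [
    [0, 0.08, 0, 0, 0, -0.03],
    [0, 0.13, 0, 0, 0, -0.07],
    [0, 0.165, 0, 0, 0, -0.11],
    [0, 0.185, 0, 0, 0, -0.15],
    [0, 0.1945, 0, 0, 0, -0.1727]
  ]
}}

```text
clock: 10.88
tcp_pos: [0.421, 0.3706, 0.2149]
orientation: [0.817, -3.032, 0.001]
contact_force: [-1.4, 0.0, -8.3]
grip_width: 0.0167
gripper_force: 88.6
```

Run:
```python
from fk import *
o=log(); print(o["tcp_pos"],o["orientation"],o["contact_force"],o["moment"],o["joints"])
W=r.grab_frame("wrist");save(W,"wrist3.png")
u=np.array([np.cos(np.radians(120)),np.sin(np.radians(120))]); tub=np.array([.4146,.3834]); g=[*(tub-.015*u),.235]
for t in(10,20,25,30,35,38): print(t,rel(*pose(g,120,t)))
```

```text
[0.421  0.3706 0.2149] [ 0.8174 -3.032   0.0012] [-1.4401  0.0419 -8.3429] [-0.095  -0.1436  0.0471] [-0.9554  0.3076  0.1506  1.8573 -0.0546  0.9823  1.3161]
10 [-0.0031  0.0098 -0.0048 -0.1112 -0.001   0.0025]
20 [-0.0032  0.0226 -0.0082 -0.2224 -0.0012  0.0024]
25 [-0.0032  0.0287 -0.0107 -0.2779 -0.0013  0.0023]
30 [-0.0032  0.0346 -0.0138 -0.3335 -0.0014  0.0023]
35 [-0.0032  0.0402 -0.0174 -0.389  -0.0015  0.0022]
38 [-0.0032  0.0434 -0.0197 -0.4224 -0.0016  0.0022]
```

View pics/wrist3.png

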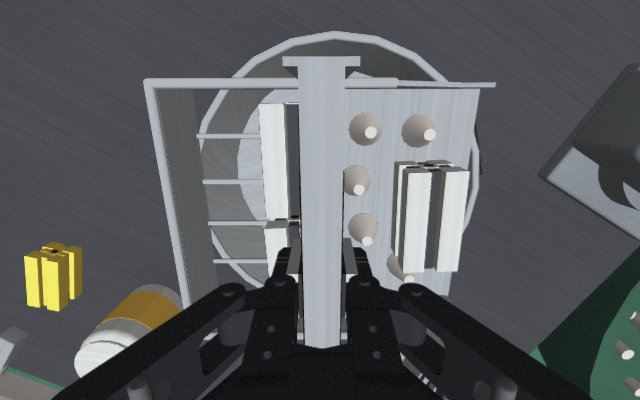

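The picture shows the load undisturbed and the scoop over the tub, with the tub rim visible around it. Now I'll tilt back.

Request:
{"op": "apply_moves", "data": {
  "rows": [
    [0, 0.005, -0.002, -0.05, 0, 0],
    [0, 0.01, -0.004, -0.1, 0, 0],
    [0, 0.015, -0.006, -0.15, 0, 0],
    [0, 0.02, -0.008, -0.2, 0, 0],
    [0, 0.025, -0.01, -0.24, 0, 0]
  ]
}}

```text
clock: 11.55
tcp_pos: [0.4191, 0.3747, 0.2178]
orientation: [0.774, -2.892, -0.552]
contact_force: [-0.9, 0.1, -9.8]
grip_width: 0.017
gripper_force: 88.8
```

Request:
{"op": "apply_moves", "data": {
  "rows": [
    [0, 0.003, 0, -0.03, 0, 0],
    [0, 0.006, 0, -0.06, 0, 0],
    [0, 0.01, 0, -0.095, 0, 0],
    [0, 0.01, 0, -0.095, 0, 0],
    [0, 0.01, 0, -0.095, 0, 0]
  ]
}}

```text
clock: 12.18
tcp_pos: [0.4175, 0.3776, 0.2191]
orientation: [0.753, -2.812, -0.755]
contact_force: [-0.4, -0.5, -7.0]
grip_width: 0.0169
gripper_force: 89.3
```

Request:
{"op": "apply_moves", "data": {
  "rows": [
    [0, 0, 0, 0, 0, 0],
    [0, 0, 0, 0, 0, 0],
    [0, 0, 0, 0, 0, 0],
    [0, 0, 0, 0, 0, 0],
    [0, 0, 0, 0, 0, 0]
  ]
}}

```text
clock: 12.8
tcp_pos: [0.4172, 0.3779, 0.2192]
orientation: [0.753, -2.811, -0.757]
contact_force: [0.6, 0.9, -7.7]
grip_width: 0.017
gripper_force: 89.5
```

Run:
```python
from fk import *
o=log(); print(o["tcp_pos"],o["orientation"],o["contact_force"],o["moment"])
W=r.grab_frame("wrist");T=r.grab_frame("top")
a=cv2.resize(W["pixels"][0:330,100:560],(480,344)); b=cv2.resize(T["pixels"][170:320,90:240],(320,344-24))
b=cv2.copyMakeBorder(b,0,24,0,0,0)
cv2.imwrite("pics/t1.png",cv2.cvtColor(np.hstack([a,b]),cv2.COLOR_RGB2BGR))
for i in range(1): print([(d["point"],round(d["conf"],2)) for d in r.landmark_of(W,"cone0")[:8]])
```

```text
[0.4172 0.3779 0.2192] [ 0.7534 -2.8108 -0.757 ] [ 0.6167  0.9296 -7.7111] [-1.2809 -0.8126 -0.0536]
[([237.7, 105.2], 0.78), ([252.8, 117.4], 0.58), ([192.6, 116.2], 0.47), ([271.0, 262.0], 0.42)]
```

View pics/t1.png

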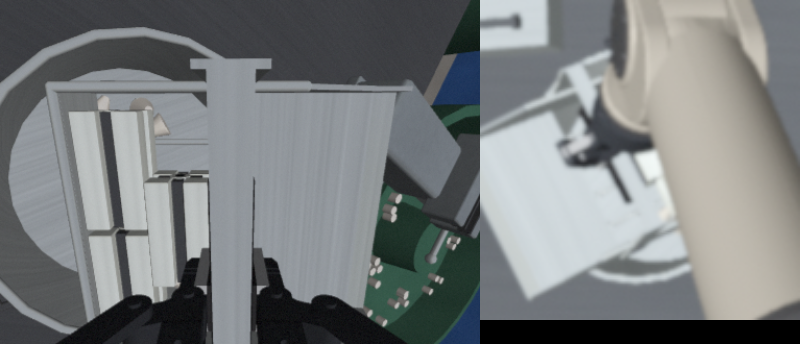

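The profiles have slid to the end wall and the pan is empty. A few cones show at (103,103)–(160,125), either in the tub or hanging in the slots. The weight of 7.7 N suggests all six are out. I'll shake a little and check.

Request:
{"op": "apply_moves", "data": {
  "rows": [
    [0, 0.005, 0, -0.06, 0, 0],
    [0, 0.01, 0, -0.1, 0, 0],
    [0.015, 0.01, 0, -0.07, 0, 0],
    [-0.015, 0.01, 0, -0.1, 0, 0],
    [0, 0.01, 0, -0.1, 0, 0]
  ]
}}

```text
clock: 13.58
tcp_pos: [0.4173, 0.3791, 0.22]
orientation: [0.725, -2.713, -0.963]
contact_force: [0.2, -0.8, -7.3]
grip_width: 0.0168
gripper_force: 90.1
```

Request:
{"op": "apply_moves", "data": {
  "rows": [
    [0.015, 0, 0, 0, 0, 0],
    [-0.015, 0, 0, 0.03, 0, 0],
    [0, 0, 0, 0, 0, 0],
    [0, 0, 0, 0, 0, 0],
    [0, 0, 0, 0, 0, 0]
  ]
}}

```text
clock: 14.2
tcp_pos: [0.416, 0.3796, 0.2205]
orientation: [0.727, -2.712, -0.963]
contact_force: [-0.1, -1.3, -7.7]
grip_width: 0.0169
gripper_force: 90.1
```

Run:
```python
from fk import *
fz=[]
for i in range(10): W=r.grab_frame("wrist"); fz.append(r.get_obs()["contact_force"][2])
S=r.grab_frame("scene"); o=log()
print(np.mean(fz),np.std(fz),o["tcp_pos"])
a=cv2.resize(W["pixels"][40:330,120:470],(440,365)); b=cv2.resize(S["pixels"][110:200,320:430],(360,295)); b=cv2.copyMakeBorder(b,0,70,0,0,0)
cv2.imwrite("pics/t2.png",cv2.cvtColor(np.hstack([a,b]),cv2.COLOR_RGB2BGR))
for f,n in((W,"w"),(S,"s")):
    print(n,[(np.round(d["point"]),round(d["conf"],2),onz(f,d["point"],.015).round(3)) for d in r.landmark_of(f,"cone0")[:8]])
```

```text
-7.46627269444564 0.5669412119667232 [0.4162 0.3798 0.2205]
w [(array([153., 117.]), 0.55, array([0.377, 0.317, 0.015])), (array([201., 107.]), 0.55, array([0.347, 0.351, 0.015])), (array([174., 249.]), 0.42, array([0.495, 0.383, 0.015])), (array([274., 262.]), 0.35, array([0.488, 0.516, 0.015]))]
s [(array([214., 269.]), 0.72, array([ 0.451, -0.407,  0.015])), (array([388., 163.]), 0.54, array([0.423, 0.45 , 0.015])), (array([360., 163.]), 0.51, array([0.344, 0.374, 0.015])), (array([305., 301.]), 0.33, array([ 0.735, -0.308,  0.015]))]
```

View pics/t2.png

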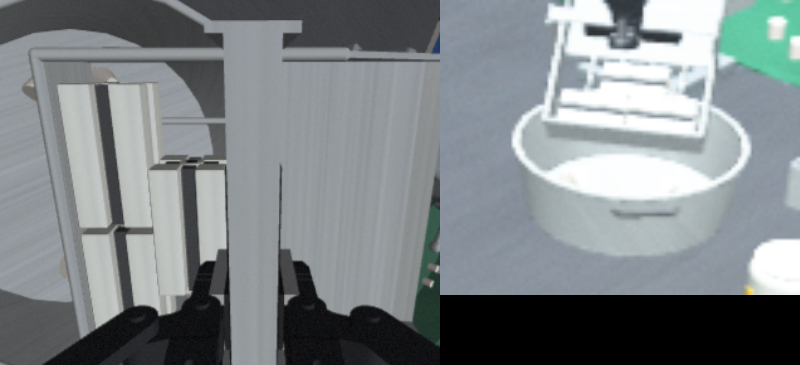

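In the picture the cones have shifted relative to the scoop, at (30,90), (100,75) and (65,265). They are therefore in the tub, and no cones are visible in the scoop. I'll raise and part-level it over the tub and look again before leaving.

Run:
```python
from fk import *
o=log(); k,e=fit(); json.dump(k.tolist(),open("k.json","w")); print(e)
u=np.array([np.cos(np.radians(120)),np.sin(np.radians(120))]); tub=np.array([.4146,.3834])
A=pose([*(tub-.015*u),.300],120,12); print("A",rel(*A))
B=pose([.56,0.03,.300],100,12); C=pose([.50,-.30,.300],88,12)
ub=np.array([np.cos(np.radians(83)),np.sin(np.radians(83)),0]); bn=np.array([.4384,-.3965,0]); lip=bn-.045*ub+[0,0,.10]
def L(t,lip=lip):
    S=R.from_euler("z",83,degrees=True)*R.from_euler("y",-t,degrees=True)
    return pose(lip+S.apply([-.113,0,.098]),83,t)
q=o["joints"]; prev=(o["tcp_pos"],R.from_rotvec(o["orientation"]))
seq=[("A",A),("B",B),("C",C),("L12hi",L(12,lip+[0,0,.06]))]+[("L%d"%t,L(t)) for t in(12,0,-15,-30,-45,-55,-65)]
for n,P in seq:
    m=np.zeros(2)
    for s in np.linspace(0,1,9)[1:]:
        q,a,b=ik(prev[0]+s*(P[0]-prev[0]),prev[1]*R.from_rotvec((prev[1].inv()*P[1]).as_rotvec()*s),q,k,.01); m=np.maximum(m,[a,b])
    print(n,P[0],"rel",rel(*P,*prev),"err",m.round(4),q); prev=P
```

```text
9.880498708092489e-08
A [-0.0019  0.1318 -0.2071  0.3017 -0.      0.0001]
A [0.4201 0.3738 0.2814] rel [-0.0019  0.1318 -0.2071  0.3017 -0.      0.0001] err [0. 0.] [-0.7839  0.235   0.0772  1.8046 -0.2547  1.0772  1.5036]
B [0.5593 0.0339 0.2814] rel [ 0.1977 -1.4242 -0.3027 -0.     -0.0462  0.2174] err [0. 0.] [-0.3295  0.2738  0.3433  1.7753 -0.3243  1.1657  1.8863]
C [ 0.5001 -0.2961  0.2814] rel [ 0.4623 -1.2311 -0.2617 -0.     -0.0277  0.1304] err [0. 0.] [ 0.1311  0.374   0.5312  1.68   -0.374   1.2806  2.3131]
L12hi [ 0.4174 -0.5672  0.2138] rel [ 0.2927 -1.1277  0.0369  0.     -0.0116  0.0543] err [0. 0.] [ 0.5868  0.6884  0.5547  1.3825 -0.4753  1.3591  2.6621]
L12 [ 0.4174 -0.5672  0.1538] rel [ 0.     -0.0499  0.2348  0.      0.      0.    ] err [0. 0.] [ 0.5964  0.7403  0.5321  1.4331 -0.5019  1.2635  2.6928]
L0 [ 0.4191 -0.5533  0.179 ] rel [-0.      0.0756 -0.0871  0.1333 -0.      0.    ] err [0. 0.] [ 0.4289  0.6249  0.6146  1.5845 -0.3971  1.0598  2.5997]
L-15 [ 0.4221 -0.5292  0.2056] rel [ 0.      0.0972 -0.1062  0.1667  0.     -0.    ] err [0. 0.] [ 0.1507  0.5226  0.7677  1.7665 -0.2112  0.8188  2.3972]
L-30 [ 0.4258 -0.4991  0.2249] rel [ 0.      0.0972 -0.1062  0.1667 -0.     -0.    ] err [0. 0.] [-0.2139  0.5265  1.0211  1.9337 -0.005   0.6191  2.126 ]
L-45 [ 0.43   -0.465   0.2358] rel [-0.      0.0972 -0.1062  0.1667  0.      0.    ] err [0. 0.] [-0.5354  0.7101  1.2751  2.0715  0.0805  0.4593  1.9061]
L-55 [ 0.4329 -0.4413  0.2379] rel [-0.      0.0617 -0.0737  0.1111  0.      0.    ] err [0. 0.] [-0.6698  0.9048  1.367   2.1408  0.0742  0.3805  1.7867]
L-65 [ 0.4358 -0.4175  0.2358] rel [ 0.      0.0617 -0.0737  0.1111 -0.     -0.    ] err [0. 0.] [-0.7642  1.1266  1.4075  2.189   0.0435  0.3361  1.6723]
```

Request:
{"op": "apply_moves", "data": {
  "rows": [
    [0, 0.02, -0.04, 0.05, 0, 0],
    [0, 0.05, -0.08, 0.11, 0, 0],
    [0, 0.08, -0.13, 0.18, 0, 0],
    [0, 0.11, -0.17, 0.25, 0, 0],
    [-0.002, 0.132, -0.207, 0.302, 0, 0]
  ]
}}

```text
clock: 15.48
tcp_pos: [0.4188, 0.3746, 0.2824]
orientation: [0.797, -2.966, -0.309]
contact_force: [0.7, 1.5, -9.0]
grip_width: 0.0168
gripper_force: 89.9
```

Run:
```python
from fk import *
fz=[]
for i in range(6): W=r.grab_frame("wrist"); fz.append(r.get_obs()["contact_force"][2])
S=r.grab_frame("scene"); o=log(); print(np.mean(fz),o["tcp_pos"])
a=cv2.resize(W["pixels"][0:330,60:500],(440,330)); b=cv2.resize(S["pixels"][100:200,320:430],(360,327)); b=cv2.copyMakeBorder(b,0,3,0,0,0)
cv2.imwrite("pics/t3.png",cv2.cvtColor(np.hstack([a,b]),cv2.COLOR_RGB2BGR))
B=pose([.56,0.03,.300],100,12);print(rel(*B))
```

```text
-7.718314747143366 [0.4201 0.3725 0.2803]
[ 0.1925 -1.4193 -0.3058 -0.0003 -0.0475  0.2159]
```

View pics/t3.png

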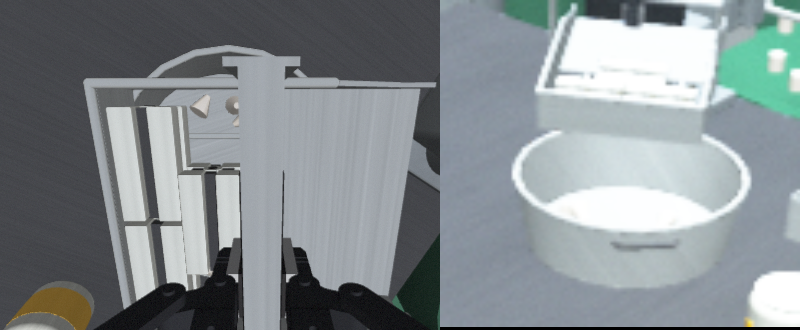

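The scoop weighs 7.72 N, which is the expected value without any cones. The cones are visible on the tub floor, and the three profiles rest at the back. Now I'll carry it round to the bin.

Request:
{"op": "apply_moves", "data": {
  "rows": [
    [0.007, -0.05, -0.011, 0, 0, 0],
    [0.02, -0.15, -0.032, 0, 0, 0],
    [0.041, -0.3, -0.065, 0, 0, 0],
    [0.065, -0.48, -0.103, 0, 0, 0],
    [0.089, -0.66, -0.142, 0, 0, 0]
  ]
}}

```text
clock: 16.45
tcp_pos: [0.486, 0.2138, 0.2817]
orientation: [0.793, -2.968, -0.311]
contact_force: [0.9, 0.8, -8.2]
grip_width: 0.0169
gripper_force: 89.9
```

Request:
{"op": "apply_moves", "data": {
  "rows": [
    [0.024, -0.18, -0.039, 0, -0.008, 0.036],
    [0.049, -0.36, -0.078, 0, -0.018, 0.08],
    [0.072, -0.53, -0.114, 0, -0.028, 0.13],
    [0.09, -0.67, -0.145, 0, -0.038, 0.175],
    [0.103, -0.76, -0.163, 0, -0.0475, 0.216]
  ]
}}

```text
clock: 17.08
tcp_pos: [0.5606, 0.0319, 0.2823]
orientation: [0.264, -3.098, -0.325]
contact_force: [-1.3, -0.1, -7.9]
grip_width: 0.0166
gripper_force: 89.9
```

Request:
{"op": "apply_moves", "data": {
  "rows": [
    [0.038, -0.1, -0.021, 0, 0, 0],
    [0.094, -0.25, -0.053, 0, 0, 0],
    [0.158, -0.42, -0.089, 0, 0, 0],
    [0.218, -0.58, -0.123, 0, 0, 0],
    [0.263, -0.7, -0.149, 0, 0, 0]
  ]
}}

```text
clock: 17.7
tcp_pos: [0.5261, -0.1544, 0.2823]
orientation: [0.271, -3.097, -0.326]
contact_force: [0.2, 0.1, -8.3]
grip_width: 0.017
gripper_force: 89.9
```

Request:
{"op": "apply_moves", "data": {
  "rows": [
    [0.045, -0.12, -0.025, 0, -0.004, 0.02],
    [0.09, -0.24, -0.05, 0, -0.01, 0.05],
    [0.135, -0.36, -0.077, 0, -0.017, 0.08],
    [0.173, -0.46, -0.098, 0, -0.023, 0.11],
    [0.199, -0.531, -0.113, 0, -0.0277, 0.1304]
  ]
}}

```text
clock: 18.32
tcp_pos: [0.5013, -0.2959, 0.2821]
orientation: [0.056, 3.118, 0.329]
contact_force: [0.7, -0.1, -7.4]
grip_width: 0.0169
gripper_force: 89.9
```

```bash
cat >> fk.py <<'E'
ub=np.array([np.cos(np.radians(83)),np.sin(np.radians(83)),0]); bn=np.array([.4384,-.3965,0]); lip=bn-.045*ub+[0,0,.10]
def L(t,lip=lip):
    S=R.from_euler("z",83,degrees=True)*R.from_euler("y",-t,degrees=True)
    return pose(lip+S.apply([-.113,0,.098]),83,t)
E
python3 - <<'E'
from fk import *
T=r.grab_frame("top");S=r.grab_frame("scene")
o=log(); print(o["tcp_pos"],o["joints"],o["contact_force"])
for f in(T,S): print([(np.round(d["point"]),round(d["conf"],2),onz(f,d["point"],.015).round(3)) for n in("cone0","bin","tub") for d in r.landmark_of(f,n)[:8]])
b=cv2.resize(T["pixels"][180:315,90:230],(420,405)); c=cv2.resize(T["pixels"][170:320,410:530],(324,405))
cv2.imwrite("pics/t4.png",cv2.cvtColor(np.hstack([b,c]),cv2.COLOR_RGB2BGR))
P=L(12,lip+[0,0,.06]); print(rel(*P))
E
```

```text
[ 0.5006 -0.2973  0.2821] [ 0.1208  0.3761  0.5478  1.6793 -0.3805  1.2814  2.3182] [ 0.1524  0.1212 -7.4236]
[(array([177., 276.]), 0.66, array([0.343, 0.368, 0.015])), (array([170., 219.]), 0.65, array([0.49 , 0.395, 0.015])), (array([154., 236.]), 0.6, array([0.446, 0.434, 0.015])), (array([462., 192.]), 0.58, array([ 0.583, -0.386,  0.015])), (array([202., 263.]), 0.55, array([0.378, 0.307, 0.015])), (array([186., 277.]), 0.51, array([0.341, 0.345, 0.015])), (array([466., 243.]), 0.76, array([ 0.443, -0.393,  0.015])), (array([442., 210.]), 0.68, array([ 0.531, -0.329,  0.015])), (array([475., 200.]), 0.28, array([ 0.561, -0.421,  0.015])), (array([174., 246.]), 0.78, array([0.422, 0.38 , 0.015]))]
[(array([364., 162.]), 0.6, array([0.348, 0.387, 0.015])), (array([389., 161.]), 0.39, array([0.417, 0.466, 0.015])), (array([213., 272.]), 0.93, array([ 0.46 , -0.414,  0.015])), (array([380., 169.]), 0.85, array([0.433, 0.389, 0.015]))]
[ 0.3059 -1.1381  0.0353  0.0009 -0.0105  0.0572]
```

View pics/t4.png

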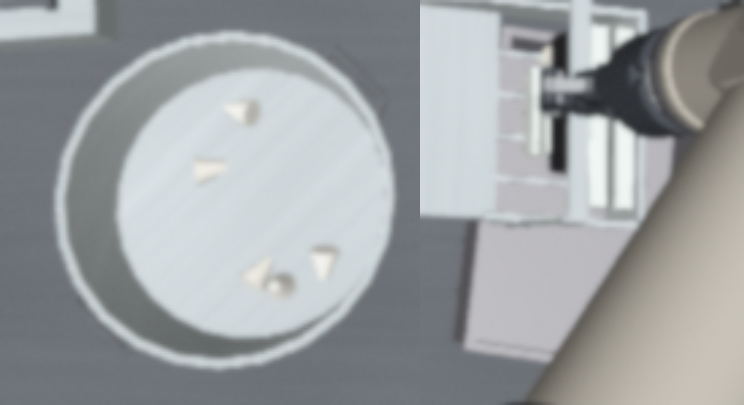

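Only five cones are visible in the tub, at (240,110), (210,170), (257,270), (280,285) and (323,262). Something tan sits in the scoop near (547,50), under the strap. My picture budget is used up, so I'll check numerically whether a cone is still fixed in the scoop.

Run:
```python
from fk import *
fz=[]
for i in range(12): W=r.grab_frame("wrist"); fz.append(r.get_obs()["contact_force"][2])
print("fz",np.mean(fz),np.std(fz)/3.5)
for n in("cone0",): print([(np.round(d["point"]),round(d["conf"],2)) for d in r.landmark_of(W,n)[:8]],[(np.round(d["rect"]),round(d["conf"],2)) for d in r.search_frame(W,n)[:8]])
def tan(im,thr=12):
    im=cv2.GaussianBlur(im,(3,3),0).astype(int); m=((im[...,0]-im[...,2]>thr)&(im[...,0]-im[...,2]<70)&(im.sum(2)>250)).astype(np.uint8)
    n,l,s,c=cv2.connectedComponentsWithStats(m); return [(s[i].tolist(),c[i].round(1).tolist()) for i in range(1,n) if s[i,4]>15]
print("wrist tan",tan(W["pixels"][:300])) 
T=r.grab_frame("top"); print("top tan",[x for x in tan(T["pixels"]) if 100<x[1][0]<530 and 170<x[1][1]<310])
t3=cv2.cvtColor(cv2.imread("pics/t3.png"),cv2.COLOR_BGR2RGB); print("t3",tan(t3[:,:440]))
```

```text
fz -7.881636911766265 0.12308023892298116
[(array([269., 262.]), 0.57)] [(array([550., 225.,  90.,  69.]), 0.45)]
wrist tan [([559, 229, 26, 20, 60], [570.6, 235.6]), ([585, 240, 34, 36, 101], [597.4, 253.1]), ([530, 243, 9, 37, 46], [536.2, 263.4]), ([452, 261, 20, 39, 61], [461.3, 278.6]), ([448, 270, 6, 30, 31], [449.9, 284.8]), ([518, 277, 11, 8, 17], [523.7, 281.4])]
top tan [([499, 177, 21, 39, 491], [508.5, 196.5]), ([366, 219, 31, 23, 90], [381.1, 229.6])]
t3 [([33, 286, 59, 30, 139], [65.8, 293.9]), ([6, 312, 69, 18, 148], [39.5, 317.6])]
```

Run:
```python
from fk import *
W=r.grab_frame("wrist");T=r.grab_frame("top");o=log()
Rt=R.from_rotvec(o["orientation"]); 
def sc(X):
    v=Rt.inv().apply(X-o["tcp_pos"]); # tool->scoop: x=tool y, y=tool -x, z=-tool z
    return np.array([v[1],-v[0],-v[2]])+[0,0,.085]
print([(np.round(d["point"]),round(d["conf"],2)) for d in r.landmark_of(T,"cone0")[:9]])
for p in((462,192),(459,190)):
    X,g=tri(ray(W,(269,262)),ray(T,p)); print(p,X,g,sc(X))
    e,d=ray(T,p); print("  top ray in scoop at z=.03,.015:",[sc(e+d*s).round(3) for s in np.linspace(1.0,1.12,7)])
e,d=ray(W,(269,262)); print("wrist ray",[sc(e+d*s).round(3) for s in np.linspace(.1,.45,8)])
print(T["pixels"][182:200:2,452:470:2].tolist())
```

```text
[(array([200., 264.]), 0.64), (array([153., 236.]), 0.62), (array([175., 276.]), 0.62), (array([172., 218.]), 0.43)]
(462, 192) [ 0.5508 -0.3255  0.2015] 0.002436698328360872 [-0.0455  0.0499  0.012 ]
  top ray in scoop at z=.03,.015: [array([0.043, 0.021, 0.172]), array([0.033, 0.024, 0.155]), array([0.023, 0.027, 0.138]), array([0.014, 0.03 , 0.12 ]), array([0.004, 0.034, 0.103]), array([-0.005,  0.037,  0.086]), array([-0.015,  0.04 ,  0.069])]
(459, 190) [ 0.5588 -0.3246  0.186 ] 0.000456199039720688 [-0.0476  0.0579 -0.0034]
  top ray in scoop at z=.03,.015: [array([0.048, 0.025, 0.17 ]), array([0.038, 0.028, 0.153]), array([0.029, 0.031, 0.135]), array([0.019, 0.034, 0.118]), array([0.01 , 0.038, 0.101]), array([0.   , 0.041, 0.083]), array([-0.009,  0.044,  0.066])]
wrist ray [array([-0.018, -0.029,  0.143]), array([-0.026, -0.004,  0.1  ]), array([-0.035,  0.021,  0.058]), array([-0.044,  0.047,  0.016]), array([-0.053,  0.072, -0.026]), array([-0.061,  0.097, -0.069]), array([-0.07 ,  0.122, -0.111]), array([-0.079,  0.147, -0.153])]
[[[175, 174, 179], [173, 172, 177], [167,
[... 603 characters left out ...]
[126, 125, 118], [33, 32, 33], [44, 45, 46], [136, 141, 144], [202, 210, 214], [209, 217, 221]], [[182, 182, 186], [194, 193, 190], [202, 201, 193], [120, 121, 116], [35, 34, 36], [41, 42, 44], [137, 142, 145], [202, 210, 213], [208, 217, 221]], [[196, 198, 198], [166, 169, 166], [154, 158, 156], [107, 111, 112], [47, 48, 52], [48, 49, 50], [136, 142, 144], [201, 209, 213], [205, 213, 217]], [[219, 225, 222], [142, 148, 147], [96, 101, 107], [86, 91, 96], [112, 114, 118], [102, 104, 106], [133, 140, 142], [179, 187, 190], [142, 149, 153]], [[221, 227, 225], [150, 155, 155], [137, 140, 144], [133, 136, 141], [158, 162, 164], [152, 154, 157], [155, 159, 162], [157, 162, 165], [131, 134, 137]]]
```

A cone is still in the scoop at about x = -48, y = -55 mm, straddling the bar at y = -54 beside the third profile. The triangulation gap is 0.4 mm and the weight of 7.88 N agrees. I'll carry it gently back over the tub.

Run:
```python
from fk import *
u=np.array([np.cos(np.radians(120)),np.sin(np.radians(120))]); tub=np.array([.4146,.3834])
A=pose([*(tub-.015*u),.300],120,12);B=pose([.56,0.03,.300],100,12)
print(rel(*B)); print(rel(*A,*B)); 
A2=pose([*(tub-.015*u),.235],120,35); print(rel(*A2,*A))
```

```text
[-0.1872  1.291   0.2787  0.0002  0.029  -0.1289]
[ 0.3122  1.4044  0.2985  0.      0.0462 -0.2174]
[ 0.     -0.0244  0.2483 -0.2556 -0.      0.    ]
```

Request:
{"op": "apply_moves", "data": {
  "rows": [
    [-0.007, 0.05, 0.011, 0, 0, 0],
    [-0.02, 0.14, 0.03, 0, 0, 0],
    [-0.039, 0.27, 0.058, 0, 0, 0],
    [-0.062, 0.43, 0.093, 0, 0, 0],
    [-0.087, 0.6, 0.13, 0, 0, 0]
  ]
}}

```text
clock: 20.25
tcp_pos: [0.5285, -0.1398, 0.2818]
orientation: [0.051, 3.118, 0.329]
contact_force: [0.3, -0.3, -7.3]
grip_width: 0.0168
gripper_force: 89.9
```

Request:
{"op": "apply_moves", "data": {
  "rows": [
    [-0.025, 0.17, 0.037, 0, 0.006, -0.03],
    [-0.05, 0.34, 0.074, 0, 0.013, -0.06],
    [-0.072, 0.5, 0.108, 0, 0.02, -0.09],
    [-0.09, 0.62, 0.134, 0, 0.026, -0.115],
    [-0.1, 0.691, 0.149, 0, 0.029, -0.129]
  ]
}}

```text
clock: 20.88
tcp_pos: [0.5593, 0.0361, 0.2813]
orientation: [0.276, -3.094, -0.326]
contact_force: [-0.8, 0.2, -7.4]
grip_width: 0.0168
gripper_force: 89.9
```

Request:
{"op": "apply_moves", "data": {
  "rows": [
    [0.011, 0.05, 0.011, 0, 0, 0],
    [0.031, 0.14, 0.03, 0, 0, 0],
    [0.062, 0.28, 0.06, 0, 0, 0],
    [0.1, 0.45, 0.096, 0, 0, 0],
    [0.138, 0.62, 0.132, 0, 0, 0]
  ]
}}

```text
clock: 21.5
tcp_pos: [0.4971, 0.1833, 0.2813]
orientation: [0.265, -3.095, -0.325]
contact_force: [0.0, 0.4, -7.9]
grip_width: 0.0172
gripper_force: 89.9
```

Request:
{"op": "apply_moves", "data": {
  "rows": [
    [0.04, 0.18, 0.038, 0, 0.008, -0.04],
    [0.08, 0.36, 0.077, 0, 0.018, -0.085],
    [0.12, 0.53, 0.113, 0, 0.028, -0.13],
    [0.15, 0.67, 0.143, 0, 0.038, -0.18],
    [0.174, 0.784, 0.167, 0, 0.046, -0.217]
  ]
}}

```text
clock: 22.12
tcp_pos: [0.4198, 0.3745, 0.2812]
orientation: [0.798, -2.966, -0.311]
contact_force: [0.5, -0.9, -8.3]
grip_width: 0.017
gripper_force: 89.9
```

Request:
{"op": "apply_moves", "data": {
  "rows": [
    [0, -0.003, 0.03, -0.04, 0, 0],
    [0, -0.008, 0.08, -0.1, 0, 0],
    [0, -0.014, 0.14, -0.16, 0, 0],
    [0, -0.02, 0.2, -0.22, 0, 0],
    [0, -0.024, 0.248, -0.256, 0, 0]
  ]
}}

```text
clock: 22.75
tcp_pos: [0.4183, 0.3781, 0.218]
orientation: [0.736, -2.761, -0.871]
contact_force: [-1.0, 0.6, -7.3]
grip_width: 0.0167
gripper_force: 90.2
```

```bash
cat >> fk.py <<'E'
def chk(n=10):
    """cone in the scoop? weight, detections near the tool, tan pixels"""
    fz=[]
    for i in range(n): W=r.grab_frame("wrist"); fz.append(r.get_obs()["contact_force"][2])
    o=log(); print("t",o["clock"],"fz",np.mean(fz).round(2),"+-",(np.std(fz)/n**.5).round(2),o["tcp_pos"],R.from_rotvec(o["orientation"]).as_matrix()[:,1].round(3))
    print("lm",[(np.round(d["point"]).tolist(),round(d["conf"],2)) for d in r.landmark_of(W,"cone0")[:8]])
    im=cv2.GaussianBlur(W["pixels"],(5,5),0).astype(int)[50:290,130:330]
    m=((im[...,0]-im[...,2]>3)&(im[...,0]-im[...,2]<60)&(im.sum(2)>240)).astype(np.uint8)
    c,l,s,ce=cv2.connectedComponentsWithStats(m); print("tan",[((ce[i]+[130,50]).round().tolist(),int(s[i,4])) for i in range(1,c) if s[i,4]>12])
    return W
E
python3 - <<'E'
from fk import *
chk()
E
```

```text
t 23.25 fz -7.83 +- 0.27 [0.4166 0.3804 0.2201] [-0.411  0.708  0.574]
lm [([214.0, 106.0], 0.61), ([272.0, 261.0], 0.51)]
tan [([215.0, 102.0], 317), ([270.0, 273.0], 18)]
```

Request:
{"op": "apply_moves", "data": {
  "rows": [
    [0, 0.057, -0.082, 0, 0.05, 0],
    [0, 0.057, -0.082, 0, 0.12, 0],
    [0, 0.057, -0.082, 0, 0.2, 0],
    [0, 0.057, -0.082, 0, 0.25, 0],
    [0, 0.057, -0.082, 0, 0.25, 0]
  ]
}}

```text
clock: 23.92
tcp_pos: [0.4173, 0.3809, 0.2435]
orientation: [0.812, -2.412, -0.644]
contact_force: [-0.9, -0.4, -8.1]
grip_width: 0.0171
gripper_force: 90.4
```

Request:
{"op": "apply_moves", "data": {
  "rows": [
    [0, 0, 0, 0, -0.11, 0],
    [0, 0, 0, 0, -0.22, 0],
    [0, 0, 0, 0, -0.33, 0],
    [0, 0, 0, 0, -0.44, 0],
    [0, 0, 0, 0, -0.5, 0]
  ]
}}

```text
clock: 24.55
tcp_pos: [0.4145, 0.3778, 0.2444]
orientation: [-0.542, 2.708, 0.982]
contact_force: [-0.0, 2.0, -7.5]
grip_width: 0.0166
gripper_force: 90.3
```

Request:
{"op": "apply_moves", "data": {
  "rows": [
    [0, 0, 0, 0, 0, 0],
    [0, 0, 0, 0, 0.1, 0],
    [0, 0, 0, 0, 0.2, 0],
    [0, 0, 0, 0, 0.25, 0],
    [0, 0, 0, 0, 0.25, 0]
  ]
}}

```text
clock: 25.18
tcp_pos: [0.4186, 0.3802, 0.2442]
orientation: [0.739, -2.76, -0.869]
contact_force: [0.1, 0.3, -7.9]
grip_width: 0.0166
gripper_force: 90.3
```

Run:
```python
from fk import *
W=chk()
for n in("profile0",): print([(np.round(d["rect"]),round(d["conf"],2)) for d in r.search_frame(W,n)[:5]])
```

```text
t 25.675 fz -7.87 +- 0.19 [0.4165 0.3796 0.2446] [-0.409  0.709  0.574]
lm [([272.0, 257.0], 0.61), ([210.0, 105.0], 0.58)]
tan [([209.0, 101.0], 223), ([270.0, 270.0], 23)]
[(array([235., 159.,  65., 111.]), 0.82), (array([168., 107.,  84., 114.]), 0.7), (array([183., 220.,  80.,  83.]), 0.61)]
```

The cone stays put under rolling, so it is pinched by the third profile. I'll free it with a controlled forward jerk over the tub, nearly level, so the pieces slide a couple of centimetres forward. Then I'll tilt back again.

Run:
```python
from fk import *
u=np.array([np.cos(np.radians(120)),np.sin(np.radians(120))]); tub=np.array([.4146,.3834])
P=pose([*tub,.25],120,4); print(rel(*P))
k,e=fit(); q=r.get_obs()["joints"]
for s in(0,.05,.1): q,a,b=ik(*pose([*(tub+s*u),.25],120,4),q,k,.01); print(q,a,b)
```

```text
[-0.0006 -0.0128  0.0566  0.345   0.0005 -0.0002]
[-0.9164  0.2894  0.1176  1.8415 -0.1199  0.9966  1.3548] 1.958047645422252e-06 2.0909412757820753e-05
[-0.9834  0.308   0.0982  1.8145 -0.113   0.9983  1.2645] 2.855331105219668e-07 2.027848223089384e-06
[-1.0483  0.3333  0.082   1.778  -0.1064  1.0037  1.1791] 2.800353732981403e-07 1.9321630047367606e-06
```

Request:
{"op": "apply_moves", "data": {
  "rows": [
    [0, -0.002, 0.01, 0.07, 0, 0],
    [0, -0.005, 0.02, 0.14, 0, 0],
    [0, -0.008, 0.035, 0.21, 0, 0],
    [0, -0.011, 0.047, 0.28, 0, 0],
    [0, -0.013, 0.0566, 0.345, 0, 0]
  ]
}}

```text
clock: 26.4
tcp_pos: [0.413, 0.385, 0.2312]
orientation: [0.807, -3.016, -0.102]
contact_force: [-1.3, -0.5, -7.9]
grip_width: 0.0165
gripper_force: 90.0
```

Request:
{"op": "apply_moves", "data": {
  "rows": [
    [0, 0.1, 0, 0, 0, 0],
    [0, 0.25, 0, 0, 0, 0],
    [0, 0.4, 0, 0, 0, 0],
    [0, 0.4, 0, 0, 0, 0],
    [0, 0.4, 0, 0, 0, 0]
  ]
}}

```text
clock: 27.02
tcp_pos: [0.3634, 0.4707, 0.2376]
orientation: [0.807, -3.014, -0.105]
contact_force: [-0.9, -0.4, -8.8]
grip_width: 0.0166
gripper_force: 90.1
```

Run:
```python
from fk import *
W=chk()
for n in("profile0",): print([(np.round(d["rect"]),round(d["conf"],2)) for d in r.search_frame(W,n)[:5]])
```

```text
t 27.525 fz -7.66 +- 0.2 [0.3642 0.4708 0.2379] [-0.498  0.864  0.07 ]
lm [([234.0, 106.0], 0.54), ([190.0, 116.0], 0.43)]
tan [([198.0, 100.0], 100), ([232.0, 102.0], 221)]
[(array([189., 218.,  83.,  80.]), 0.83), (array([244., 157.,  56., 114.]), 0.78), (array([175., 106.,  85., 117.]), 0.69)]
```

The detection beside the profile has gone. I'll tilt back again, then raise and check the count.

Request:
{"op": "apply_moves", "data": {
  "rows": [
    [0, -0.05, 0, -0.07, 0, 0],
    [0, -0.14, 0, -0.14, 0, 0],
    [0, -0.25, 0, -0.21, 0, 0],
    [0, -0.35, 0, -0.28, 0, 0],
    [0, -0.4, 0, -0.34, 0, 0]
  ]
}}

```text
clock: 28.25
tcp_pos: [0.4162, 0.382, 0.2307]
orientation: [0.737, -2.767, -0.863]
contact_force: [0.5, 0.9, -8.3]
grip_width: 0.0169
gripper_force: 90.3
```

Request:
{"op": "apply_moves", "data": {
  "rows": [
    [0, 0, 0.03, 0, 0, 0],
    [0, 0, -0.03, 0, 0.04, 0],
    [0, 0, 0.02, 0, -0.04, 0],
    [0, 0, 0, 0, 0, 0],
    [0, 0, 0, 0, 0, 0]
  ]
}}

```text
clock: 28.88
tcp_pos: [0.4146, 0.3856, 0.2312]
orientation: [0.743, -2.766, -0.86]
contact_force: [0.6, 0.8, -7.4]
grip_width: 0.0171
gripper_force: 90.5
```

Run:
```python
from fk import *
W=chk()
for n in("profile0",): print([(np.round(d["rect"]),round(d["conf"],2)) for d in r.search_frame(W,n)[:5]])
u=np.array([np.cos(np.radians(120)),np.sin(np.radians(120))]); tub=np.array([.4146,.3834])
A=pose([*(tub-.015*u),.300],120,12); print(rel(*A))
```

```text
t 29.375 fz -7.89 +- 0.21 [0.414  0.3845 0.2309] [-0.412  0.713  0.568]
lm [([211.0, 104.0], 0.68), ([272.0, 256.0], 0.41)]
tan [([209.0, 97.0], 95), ([270.0, 265.0], 43)]
[(array([164., 101.,  85., 116.]), 0.84), (array([185., 213.,  78.,  86.]), 0.83), (array([236., 151.,  62., 112.]), 0.75)]
[-0.0002  0.0742 -0.1942  0.251   0.0005 -0.0002]
```

The cone is still there at (272,256), beside the third profile's -y end. I'll try a bigger roll at low back-tilt so the profile slides sideways away from it, shifting the scoop to keep the cone over the tub.

```bash
cat >> fk.py <<'E'
tub=np.array([.4146,.3834,0]); ut=np.array([np.cos(np.radians(120)),np.sin(np.radians(120)),0]); vt=np.array([-ut[1],ut[0],0])
def Q(tilt,roll,sx,sy,z):
    """over tub; roll>0: scoop +y side up"""
    S=R.from_euler("z",120,degrees=True)*R.from_euler("y",-tilt,degrees=True)*R.from_euler("x",roll,degrees=True)
    M=S.as_matrix(); T=np.c_[M[:,1],M[:,0],-M[:,2]]
    return tub+sx*ut+sy*vt+[0,0,z]-M[:,2]*.019,R.from_matrix(T)
def path(seq,st=None):
    k,e=fit(); o=r.get_obs(); q=o["joints"]; prev=(o["tcp_pos"],R.from_rotvec(o["orientation"]))
    for P in seq:
        m=np.zeros(2)
        for s in np.linspace(0,1,7)[1:]:
            q,a,b=ik(prev[0]+s*(P[0]-prev[0]),prev[1]*R.from_rotvec((prev[1].inv()*P[1]).as_rotvec()*s),q,k,.01); m=np.maximum(m,[a,b])
        print("rel",rel(*P,*prev).round(4).tolist(),"err",m.round(4),q.round(2)); prev=P
E
python3 - <<'E'
from fk import *
path([Q(10,0,0,0,.265),Q(10,-35,0.02,.055,.265),Q(10,0,0,0,.265),Q(10,35,0.02,-.055,.265)])
E
```

```text
rel [-0.0001, 0.0417, -0.046, 0.2733, 0.0005, -0.0002] err [0. 0.] [-0.82  0.27  0.07  1.84 -0.22  1.01  1.46]
rel [0.1764, 0.0788, 0.0001, -0.0, -0.3889, -0.0] err [0.     0.0001] [-0.92 -0.04 -0.09  2.34  0.57  0.26  0.51]
rel [-0.1446, -0.0788, 0.1011, 0.0, 0.3889, 0.0] err [0. 0.] [-0.75  0.27 -0.02  1.83 -0.19  1.    1.43]
rel [-0.1764, 0.0788, 0.0001, -0.0, 0.3889, 0.0] err [0. 0.] [-0.72  0.71 -0.02  1.27 -0.25  1.74  1.44]
```

Request:
{"op": "apply_moves", "data": {
  "rows": [
    [0, 0.008, -0.009, 0.055, 0, 0],
    [0, 0.016, -0.018, 0.11, 0, 0],
    [0, 0.025, -0.027, 0.165, 0, 0],
    [0, 0.033, -0.037, 0.22, 0, 0],
    [0, 0.042, -0.046, 0.273, 0, 0]
  ]
}}

```text
clock: 30.1
tcp_pos: [0.4121, 0.3865, 0.2466]
orientation: [0.797, -2.981, -0.259]
contact_force: [0.3, 0.0, -8.0]
grip_width: 0.0167
gripper_force: 90.3
```

Request:
{"op": "apply_moves", "data": {
  "rows": [
    [0.035, 0.016, 0, 0, -0.08, 0],
    [0.07, 0.032, 0, 0, -0.16, 0],
    [0.106, 0.047, 0, 0, -0.23, 0],
    [0.14, 0.063, 0, 0, -0.31, 0],
    [0.176, 0.079, 0, 0, -0.389, 0]
  ]
}}

```text
clock: 30.72
tcp_pos: [0.3703, 0.3766, 0.2472]
orientation: [-0.602, 2.547, 0.395]
contact_force: [2.1, -2.0, -8.0]
grip_width: 0.0167
gripper_force: 90.5
```

Request:
{"op": "apply_moves", "data": {
  "rows": [
    [0, 0, 0, 0, 0, 0],
    [0, 0, 0, 0, 0, 0],
    [0, 0, 0, 0, 0, 0],
    [0, 0, 0, 0, 0, 0],
    [0, 0, 0, 0, 0, 0]
  ]
}}

```text
clock: 31.35
tcp_pos: [0.3731, 0.3785, 0.2486]
orientation: [-0.603, 2.545, 0.396]
contact_force: [-1.0, 0.8, -9.1]
grip_width: 0.0166
gripper_force: 90.5
```

Request:
{"op": "apply_moves", "data": {
  "rows": [
    [-0.03, -0.016, 0.02, 0, 0.08, 0],
    [-0.06, -0.032, 0.04, 0, 0.16, 0],
    [-0.087, -0.047, 0.06, 0, 0.23, 0],
    [-0.116, -0.063, 0.08, 0, 0.31, 0],
    [-0.145, -0.079, 0.101, 0, 0.389, 0]
  ]
}}

```text
clock: 31.98
tcp_pos: [0.4222, 0.3843, 0.2439]
orientation: [0.779, -2.939, -0.221]
contact_force: [-0.1, 0.1, -9.2]
grip_width: 0.0168
gripper_force: 90.3
```

Run:
```python
from fk import *
W=chk()
for n in("profile0",): print([(np.round(d["rect"]),round(d["conf"],2)) for d in r.search_frame(W,n)[:5]])
T=r.grab_frame("top");print([(np.round(d["point"]).tolist(),round(d["conf"],2)) for d in r.landmark_of(T,"cone0")[:8]])
```

```text
t 32.475 fz -7.66 +- 0.3 [0.42   0.3835 0.2438] [-0.485  0.859  0.163]
lm [([258.0, 118.0], 0.91), ([303.0, 112.0], 0.45)]
tan [([264.0, 112.0], 301), ([295.0, 110.0], 87)]
[(array([231., 138.,  70., 116.]), 0.81), (array([  0., 265.,  30.,  75.]), 0.78), (array([162.,  88.,  88., 119.]), 0.71), (array([182., 203.,  79.,  97.]), 0.69)]
[([183.0, 277.0], 0.45), ([175.0, 278.0], 0.44), ([204.0, 263.0], 0.41)]
```

Request:
{"op": "apply_moves", "data": {
  "rows": [
    [0, 0, 0, -0.06, 0, 0],
    [0, 0, 0, -0.12, 0, 0],
    [0, 0, 0, -0.19, 0, 0],
    [0, 0, 0, -0.27, 0, 0],
    [0, 0, 0, -0.27, 0, 0]
  ]
}}

```text
clock: 33.3
tcp_pos: [0.4225, 0.3804, 0.2417]
orientation: [0.7, -2.745, -0.803]
contact_force: [-0.2, -1.4, -8.2]
grip_width: 0.0168
gripper_force: 90.5
```

Request:
{"op": "apply_moves", "data": {
  "rows": [
    [0.02, 0, 0.03, 0, 0, 0],
    [-0.02, 0, -0.03, 0, 0.04, 0],
    [0.02, 0, 0.02, 0, -0.04, 0],
    [0, 0, 0, 0, 0, 0],
    [0, 0, 0, 0, 0, 0]
  ]
}}

```text
clock: 33.92
tcp_pos: [0.4205, 0.3854, 0.2438]
orientation: [0.713, -2.742, -0.808]
contact_force: [1.4, -0.2, -6.2]
grip_width: 0.017
gripper_force: 90.6
```

Run:
```python
from fk import *
W=chk(16)
for n in("profile0",): print([(np.round(d["rect"]),round(d["conf"],2)) for d in r.search_frame(W,n)[:5]])
A=pose(tub-.015*ut+[0,0,.300],120,12); B=pose([.56,0.03,.300],100,12); print(rel(*A)); print(rel(*B,*A))
```

```text
t 34.725 fz -7.7 +- 0.1 [0.4207 0.3835 0.2432] [-0.389  0.736  0.553]
lm []
tan []
[(array([180., 205.,  83.,  94.]), 0.87), (array([165.,  87.,  86., 119.]), 0.69), (array([230., 142.,  68., 115.]), 0.69)]
[ 0.0291  0.0571 -0.1439  0.2406 -0.0303 -0.0145]
[ 0.1977 -1.4242 -0.3027 -0.     -0.0462  0.2174]
```

No cone shows in the scoop and it weighs 7.70 N. I'll leave as before and count the cones in the tub once it is clear.

Request:
{"op": "apply_moves", "data": {
  "rows": [
    [0, 0.01, -0.02, 0.04, -0.005, 0],
    [0.01, 0.022, -0.05, 0.09, -0.012, -0.004],
    [0.02, 0.035, -0.09, 0.15, -0.02, -0.009],
    [0.026, 0.048, -0.12, 0.2, -0.026, -0.012],
    [0.029, 0.057, -0.144, 0.2406, -0.03, -0.0145]
  ]
}}

```text
clock: 35.45
tcp_pos: [0.4192, 0.3743, 0.2821]
orientation: [0.796, -2.966, -0.31]
contact_force: [-1.5, -0.1, -7.3]
grip_width: 0.0168
gripper_force: 90.4
```

Request:
{"op": "apply_moves", "data": {
  "rows": [
    [0.007, -0.05, -0.011, 0, 0, 0],
    [0.02, -0.15, -0.032, 0, 0, 0],
    [0.041, -0.3, -0.064, 0, 0, 0],
    [0.066, -0.48, -0.102, 0, 0, 0],
    [0.091, -0.66, -0.14, 0, 0, 0]
  ]
}}

```text
clock: 36.08
tcp_pos: [0.4852, 0.2135, 0.2809]
orientation: [0.792, -2.966, -0.314]
contact_force: [1.1, -0.4, -7.8]
grip_width: 0.0168
gripper_force: 90.5
```

Request:
{"op": "apply_moves", "data": {
  "rows": [
    [0.024, -0.18, -0.039, 0, -0.008, 0.036],
    [0.049, -0.36, -0.078, 0, -0.018, 0.08],
    [0.072, -0.53, -0.114, 0, -0.028, 0.13],
    [0.092, -0.67, -0.145, 0, -0.038, 0.175],
    [0.106, -0.764, -0.163, 0, -0.0462, 0.2174]
  ]
}}

```text
clock: 36.7
tcp_pos: [0.5597, 0.0306, 0.2811]
orientation: [0.26, -3.095, -0.326]
contact_force: [0.2, -0.4, -7.8]
grip_width: 0.0169
gripper_force: 90.5
```

Run:
```python
from fk import *
chk(6)
for i in range(2):
    T=r.grab_frame("top"); im=cv2.GaussianBlur(T["pixels"],(3,3),0).astype(int)[185:310,100:230]
    print([(np.round(d["point"]).tolist(),round(d["conf"],2),onz(T,d["point"],.012).round(3)[:2].tolist()) for d in r.landmark_of(T,"cone0")[:9]])
    print("box",[(np.round(d["rect"]).tolist(),round(d["conf"],2)) for d in r.search_frame(T,"cone0")[:9]])
m=(im[...,0]-im[...,2]>-1).astype(np.uint8); c,l,s,ce=cv2.connectedComponentsWithStats(m); print("tan",[((ce[i]+[100,185]).round().tolist(),int(s[i,4])) for i in range(1,c) if s[i,4]>6])
t4=cv2.cvtColor(cv2.imread("pics/t4.png"),cv2.COLOR_BGR2RGB)[:,:420]; t4=cv2.resize(t4,(140,135)).astype(int); m=(t4[...,0]-t4[...,2]>-1).astype(np.uint8); c,l,s,ce=cv2.connectedComponentsWithStats(m); print("before",[((ce[i]+[90,180]).round().tolist(),int(s[i,4])) for i in range(1,c) if s[i,4]>6])
C=pose([.50,-.30,.300],88,12); print(rel(*C))
```

```text
t 37.0 fz -7.81 +- 0.25 [0.5591 0.0355 0.2813] [-0.172  0.963  0.209]
lm [([526.0, 48.0], 0.78), ([508.0, 108.0], 0.76), ([492.0, 65.0], 0.74), ([513.0, 50.0], 0.67), ([533.0, 123.0], 0.62), ([499.0, 152.0], 0.55)]
tan [([148.0, 77.0], 34), ([254.0, 285.0], 28)]
[([154.0, 233.0], 0.64, [0.452, 0.435]), ([177.0, 218.0], 0.59, [0.495, 0.379]), ([202.0, 265.0], 0.54, [0.372, 0.305]), ([173.0, 278.0], 0.51, [0.336, 0.378]), ([178.0, 242.0], 0.41, [0.431, 0.373]), ([187.0, 278.0], 0.4, [0.338, 0.342])]
box [([196.0, 260.0, 6.0, 16.0], 0.56), ([163.0, 216.0, 15.0, 2.0], 0.53), ([177.0, 269.0, 3.0, 8.0], 0.53), ([176.0, 236.0, 4.0, 10.0], 0.5)]
[([180.0, 244.0], 0.63, [0.427, 0.367]), ([201.0, 263.0], 0.61, [0.377, 0.309]), ([153.0, 236.0], 0.57, [0.446, 0.438]), ([188.0, 276.0], 0.52, [0.342, 0.341]), ([172.0, 220.0], 0.49, [0.489, 0.39]), ([178.0, 276.0], 0.47, [0.343, 0.366])]
box [([407.0, 118.0, 50.0, 47.0], 0.6), ([244.0, 129.0, 72.0, 103.0], 0.57), ([154.0, 234.0, 14.0, 6.0], 0.5), ([179.0, 273.0, 9.0, 2.0], 0.45), ([194.0, 262.0, 9.0, 11.0], 0.42), ([173.0, 269.0, 9.0, 8.0], 0.41)]
tan [([171.0, 217.0], 60), ([159.0, 236.0], 61), ([177.0, 240.0], 69), ([198.0, 266.0], 59), ([179.0, 273.0], 130)]
before [([171.0, 217.0], 64), ([159.0, 236.0], 62), ([198.0, 266.0], 63), ([179.0, 273.0], 132)]
[ 0.4646 -1.233  -0.2612 -0.     -0.028   0.131 ]
```

All six cones are now in the tub; the new one is at top pixel (178,242), and the wrist view also detects six there. On to the bin.

Request:
{"op": "apply_moves", "data": {
  "rows": [
    [0.038, -0.1, -0.021, 0, 0, 0],
    [0.094, -0.25, -0.053, 0, 0, 0],
    [0.158, -0.42, -0.089, 0, 0, 0],
    [0.218, -0.58, -0.123, 0, 0, 0],
    [0.263, -0.7, -0.149, 0, 0, 0]
  ]
}}

```text
clock: 37.98
tcp_pos: [0.5255, -0.1558, 0.2819]
orientation: [0.269, -3.095, -0.324]
contact_force: [0.8, -0.1, -8.2]
grip_width: 0.0166
gripper_force: 90.5
```

Request:
{"op": "apply_moves", "data": {
  "rows": [
    [0.045, -0.12, -0.025, 0, -0.004, 0.02],
    [0.09, -0.24, -0.05, 0, -0.01, 0.05],
    [0.135, -0.36, -0.077, 0, -0.017, 0.08],
    [0.173, -0.46, -0.098, 0, -0.023, 0.11],
    [0.199, -0.531, -0.113, 0, -0.0277, 0.1304]
  ]
}}

```text
clock: 38.6
tcp_pos: [0.5003, -0.2972, 0.2818]
orientation: [0.058, 3.12, 0.327]
contact_force: [-0.1, 0.8, -8.7]
grip_width: 0.0169
gripper_force: 90.5
```

Request:
{"op": "apply_moves", "data": {
  "rows": [
    [0.015, -0.055, 0.002, 0, 0, 0],
    [0.04, -0.15, 0.005, 0, 0, 0],
    [0.075, -0.28, 0.009, 0, 0, 0],
    [0.11, -0.42, 0.013, 0, 0, 0],
    [0.145, -0.56, 0.018, 0, 0, 0]
  ]
}}

```text
clock: 39.22
tcp_pos: [0.4601, -0.4306, 0.2476]
orientation: [0.05, 3.12, 0.329]
contact_force: [1.0, 0.1, -7.7]
grip_width: 0.0166
gripper_force: 90.5
```

Request:
{"op": "apply_moves", "data": {
  "rows": [
    [0.038, -0.14, 0.004, 0, -0.002, 0.01],
    [0.076, -0.28, 0.009, 0, -0.005, 0.02],
    [0.11, -0.41, 0.013, 0, -0.007, 0.034],
    [0.135, -0.51, 0.016, 0, -0.01, 0.046],
    [0.15, -0.57, 0.018, 0, -0.0116, 0.0543]
  ]
}}

```text
clock: 39.85
tcp_pos: [0.4171, -0.5681, 0.2131]
orientation: [0.19, 3.107, 0.328]
contact_force: [0.3, -0.1, -7.9]
grip_width: 0.0169
gripper_force: 90.5
```

Run:
```python
from fk import *
o=log(); print(o["tcp_pos"],o["joints"],o["contact_force"])
S=r.grab_frame("scene"); print([(d["point"],d["conf"]) for d in r.landmark_of(S,"scoop_lip")[:2]],proj(S,lip+[0,0,.06]),proj(S,bn))
path([L(12),L(0),L(-10),L(-20),L(-30),L(-40),L(-50),L(-58)])
```

```text
[ 0.4171 -0.5681  0.2131] [ 0.5655  0.7006  0.597   1.382  -0.5018  1.3685  2.6833] [ 0.3    -0.0693 -7.9295]
[([192.3, 231.9], 0.68)] [192.3213 232.2506] [214.6912 269.6834]
rel [-0.0039, -0.0437, 0.234, -0.0001, -0.0008, -0.0007] err [0. 0.] [ 0.57  0.75  0.57  1.43 -0.53  1.27  2.71]
rel [-0.0, 0.0756, -0.0871, 0.1333, -0.0, 0.0] err [0. 0.] [ 0.4   0.64  0.66  1.59 -0.43  1.07  2.63]
rel [-0.0, 0.0617, -0.0737, 0.1111, -0.0, 0.0] err [0. 0.] [ 0.22  0.56  0.75  1.71 -0.32  0.9   2.51]
rel [0.0, 0.0617, -0.0737, 0.1111, 0.0, -0.0] err [0. 0.] [ 0.01  0.53  0.89  1.83 -0.19  0.75  2.35]
rel [0.0, 0.0617, -0.0737, 0.1111, -0.0, -0.0] err [0. 0.] [-0.24  0.55  1.07  1.93 -0.07  0.62  2.18]
rel [-0.0, 0.0617, -0.0737, 0.1111, 0.0, 0.0] err [0. 0.] [-0.46  0.66  1.24  2.03 -0.01  0.5   2.04]
rel [-0.0, 0.0617, -0.0737, 0.1111, 0.0, -0.0] err [0. 0.] [-0.61  0.83  1.35  2.11 -0.    0.41  1.92]
rel [0.0, 0.0484, -0.0598, 0.0889, -0.0, 0.0] err [0. 0.] [-0.7   0.99  1.4   2.16 -0.02  0.36  1.84]
```

Request:
{"op": "apply_moves", "data": {
  "rows": [
    [0, 0.006, 0.03, 0.02, 0, 0],
    [0, 0.012, 0.06, 0.05, 0, 0],
    [-0.002, 0.02, 0.09, 0.08, 0, 0],
    [-0.003, 0.026, 0.12, 0.11, 0, 0],
    [-0.004, 0.032, 0.147, 0.133, 0, 0]
  ]
}}

```text
clock: 40.58
tcp_pos: [0.4221, -0.5497, 0.1799]
orientation: [0.186, 3.135, 0.003]
contact_force: [-0.0, -0.6, -8.2]
grip_width: 0.017
gripper_force: 90.5
```

Request:
{"op": "apply_moves", "data": {
  "rows": [
    [0, 0.024, -0.029, 0.044, 0, 0],
    [0, 0.049, -0.057, 0.089, 0, 0],
    [0, 0.077, -0.084, 0.133, 0, 0],
    [0, 0.105, -0.11, 0.178, 0, 0],
    [0, 0.135, -0.136, 0.222, 0, 0]
  ]
}}

```text
clock: 41.2
tcp_pos: [0.4256, -0.5158, 0.2139]
orientation: [-0.184, -3.07, 0.537]
contact_force: [0.6, -0.5, -8.1]
grip_width: 0.0167
gripper_force: 90.6
```

Request:
{"op": "apply_moves", "data": {
  "rows": [
    [0, 0.024, -0.029, 0.044, 0, 0],
    [0, 0.049, -0.057, 0.089, 0, 0],
    [0, 0.077, -0.084, 0.133, 0, 0],
    [0, 0.105, -0.11, 0.178, 0, 0],
    [0, 0.135, -0.136, 0.222, 0, 0]
  ]
}}

```text
clock: 41.82
tcp_pos: [0.4308, -0.473, 0.2337]
orientation: [-0.176, -2.912, 1.054]
contact_force: [0.3, 1.5, -7.9]
grip_width: 0.0167
gripper_force: 91.5
```

Request:
{"op": "apply_moves", "data": {
  "rows": [
    [0, 0, 0, 0, 0, 0],
    [0, 0, 0, 0, 0, 0],
    [0, 0, 0, 0, 0, 0]
  ]
}}

```text
clock: 42.2
tcp_pos: [0.4293, -0.4767, 0.2351]
orientation: [-0.181, -2.91, 1.056]
contact_force: [0.5, -0.4, -3.8]
grip_width: 0.0168
gripper_force: 91.8
```

Run:
```python
from fk import *
fz=[]
for i in range(8): W=r.grab_frame("wrist"); fz.append(r.get_obs()["contact_force"][2])
o=log(); print(np.mean(fz),o["clock"],o["tcp_pos"],o["joints"])
S=r.grab_frame("scene")
for f in(W,S): print([(np.round(d["point"]).tolist(),np.round(onz(f,d["point"],.02),3).tolist(),round(d["conf"],2)) for d in r.landmark_of(f,"profile0")[:6]])
path([L(-50),L(-58)])
```

```text
-4.14070707846836 42.6 [ 0.4294 -0.4761  0.2345] [-0.4518  0.6391  1.2183  2.0273  0.0399  0.5114  1.9975]
[([582.0, 133.0], [0.387, -0.372, 0.02], 0.85), ([535.0, 235.0], [0.482, -0.398, 0.02], 0.63), ([634.0, 188.0], [0.432, -0.338, 0.02], 0.62)]
[([371.0, 255.0], [0.744, -0.043, 0.02], 0.98), ([226.0, 249.0], [0.406, -0.33, 0.02], 0.96), ([219.0, 271.0], [0.473, -0.403, 0.02], 0.87), ([401.0, 230.0], [0.732, 0.122, 0.02], 0.87), ([215.0, 259.0], [0.418, -0.379, 0.02], 0.69), ([280.0, 241.0], [0.495, -0.187, 0.02], 0.59)]
rel [0.0036, 0.0623, -0.0675, 0.1117, 0.0, 0.0003] err [0. 0.] [-0.61  0.81  1.34  2.11  0.05  0.41  1.87]
rel [0.0, 0.0484, -0.0598, 0.0889, -0.0, 0.0] err [0. 0.] [-0.7   0.98  1.39  2.16  0.03  0.36  1.78]
```

The scoop is empty (4.14 N) and all three profiles lie inside the bin. Now I'll take it back to its old free spot.

Run:
```python
from fk import *
path([L(-20,lip+[0,0,.06]),L(0,lip+[0,0,.10]),pose([.50,-.27,.29],92,0),pose([.540,.0283,.25],104.5,0),pose([.540,.0283,.125],104.5,0)])
```

```text
rel [0.0037, -0.2346, -0.0043, -0.2216, -0.0001, 0.0003] err [0. 0.] [-0.04  0.47  0.96  1.77 -0.14  0.86  2.34]
rel [0.0, -0.1355, 0.0233, -0.2222, -0.0, 0.0] err [0. 0.] [ 0.34  0.57  0.77  1.49 -0.41  1.25  2.61]
rel [-0.1829, 1.1643, 0.032, 0.0, 0.0, -0.1] err [0. 0.] [-0.2   0.32  0.74  1.81 -0.24  1.11  2.23]
rel [-0.2015, 1.1869, 0.16, 0.0, 0.0, -0.1389] err [0. 0.] [-0.64  0.28  0.57  1.91 -0.18  1.    1.84]
rel [0.0, 0.0, 0.5, 0.0, 0.0, 0.0] err [0. 0.] [-0.55  0.46  0.49  2.01 -0.31  0.75  1.95]
```

Request:
{"op": "apply_moves", "data": {
  "rows": [
    [0, -0.05, -0.001, -0.045, 0, 0],
    [0.001, -0.1, -0.002, -0.09, 0, 0],
    [0.002, -0.145, -0.003, -0.135, 0, 0],
    [0.003, -0.19, -0.004, -0.18, 0, 0],
    [0.004, -0.235, -0.004, -0.222, 0, 0]
  ]
}}

```text
clock: 43.38
tcp_pos: [0.4227, -0.5203, 0.2733]
orientation: [-0.187, -3.068, 0.537]
contact_force: [-0.0, -0.1, -5.4]
grip_width: 0.0168
gripper_force: 91.7
```

Request:
{"op": "apply_moves", "data": {
  "rows": [
    [0, -0.027, 0.005, -0.044, 0, 0],
    [0, -0.054, 0.01, -0.089, 0, 0],
    [0, -0.081, 0.014, -0.133, 0, 0],
    [0, -0.108, 0.019, -0.178, 0, 0],
    [0, -0.1355, 0.023, -0.222, 0, 0]
  ]
}}

```text
clock: 44.0
tcp_pos: [0.4185, -0.5542, 0.2788]
orientation: [-0.192, -3.135, -0.002]
contact_force: [-0.6, -0.5, -4.3]
grip_width: 0.0169
gripper_force: 91.6
```

Request:
{"op": "apply_moves", "data": {
  "rows": [
    [-0.009, 0.06, 0.002, 0, 0, 0],
    [-0.025, 0.16, 0.005, 0, 0, 0],
    [-0.045, 0.29, 0.008, 0, 0, 0],
    [-0.068, 0.43, 0.012, 0, 0, 0],
    [-0.09, 0.58, 0.016, 0, 0, 0]
  ]
}}

```text
clock: 44.62
tcp_pos: [0.4593, -0.4106, 0.2747]
orientation: [-0.19, -3.135, 0.001]
contact_force: [0.9, 0.3, -4.3]
grip_width: 0.0166
gripper_force: 91.9
```

Request:
{"op": "apply_moves", "data": {
  "rows": [
    [-0.02, 0.12, 0.003, 0, 0, -0.02],
    [-0.04, 0.24, 0.006, 0, 0, -0.04],
    [-0.06, 0.36, 0.01, 0, 0, -0.06],
    [-0.078, 0.48, 0.013, 0, 0, -0.08],
    [-0.093, 0.584, 0.016, 0, 0, -0.1]
  ]
}}

```text
clock: 45.25
tcp_pos: [0.5, -0.2683, 0.2708]
orientation: [0.059, -3.141, 0.0]
contact_force: [0.0, -0.0, -4.3]
grip_width: 0.0168
gripper_force: 91.8
```

Request:
{"op": "apply_moves", "data": {
  "rows": [
    [-0.02, 0.12, 0.016, 0, 0, 0],
    [-0.04, 0.24, 0.032, 0, 0, 0],
    [-0.06, 0.36, 0.048, 0, 0, 0],
    [-0.08, 0.48, 0.064, 0, 0, 0],
    [-0.1, 0.59, 0.08, 0, 0, 0]
  ]
}}

```text
clock: 45.88
tcp_pos: [0.5194, -0.1203, 0.2508]
orientation: [-0.057, 3.141, -0.001]
contact_force: [-0.1, -0.3, -3.8]
grip_width: 0.0166
gripper_force: 91.9
```

Request:
{"op": "apply_moves", "data": {
  "rows": [
    [-0.02, 0.12, 0.016, 0, 0, -0.028],
    [-0.04, 0.25, 0.032, 0, 0, -0.056],
    [-0.065, 0.38, 0.048, 0, 0, -0.084],
    [-0.085, 0.5, 0.064, 0, 0, -0.112],
    [-0.1015, 0.597, 0.08, 0, 0, -0.139]
  ]
}}

```text
clock: 46.5
tcp_pos: [0.5397, 0.0301, 0.2309]
orientation: [-0.403, 3.116, 0.0]
contact_force: [0.9, -1.2, -4.3]
grip_width: 0.0171
gripper_force: 91.8
```

Run:
```python
from fk import *
o=log(); print(o["clock"],o["tcp_pos"],o["contact_force"],R.from_rotvec(o["orientation"]).as_matrix().round(4).tolist())
print(rel(*pose([.540,.0283,.108],104.5,0)))
S=r.grab_frame("scene");T=r.grab_frame("top")
for n in("scoop_grip","scoop_lip","scoop_slots"):
    a,b=r.landmark_of(S,n),r.landmark_of(T,n)
    if a and b: print(n,tri(ray(S,a[0]["point"]),ray(T,b[0]["point"])))
```

```text
46.5 [0.5397 0.0301 0.2309] [ 0.9495 -1.1552 -4.3427] [[-0.9671, -0.2543, 0.0001], [-0.2543, 0.9671, 0.0001], [-0.0001, 0.0001, -1.0]]
[ 0.0008 -0.0073  0.5677  0.      0.      0.0026]
scoop_lip (array([0.5089, 0.1383, 0.1499]), np.float64(0.015704762771268106))
```

Request:
{"op": "apply_moves", "data": {
  "rows": [
    [0, -0.007, 0.1, 0, 0, 0],
    [0, -0.007, 0.25, 0, 0, 0],
    [0, -0.007, 0.4, 0, 0, 0],
    [0, -0.007, 0.51, 0, 0, 0],
    [0, -0.007, 0.55, 0, 0, 0]
  ]
}}

```text
clock: 47.52
tcp_pos: [0.5393, 0.0258, 0.0925]
orientation: [0.395, -3.114, 0.0]
contact_force: [0.5, 0.1, -3.4]
grip_width: 0.0168
gripper_force: 91.8
```

Request:
{"op": "apply_moves", "data": {
  "rows": [
    [0, 0, 0.008, 0, 0, 0],
    [0, 0, 0.016, 0, 0, 0],
    [0, 0, 0.02, 0, 0, 0],
    [0, 0, 0.02, 0, 0, 0]
  ]
}}

```text
clock: 48.02
tcp_pos: [0.5404, 0.0267, 0.0892]
orientation: [-0.397, 3.116, 0.001]
contact_force: [0.5, -1.1, -4.6]
grip_width: 0.0171
gripper_force: 91.7
```

Request:
{"op": "apply_moves", "data": {
  "rows": [
    [0, 0, 0.004, 0, 0, 0],
    [0, 0, 0.008, 0, 0, 0],
    [0, 0, 0.012, 0, 0, 0],
    [0, 0, 0.012, 0, 0, 0]
  ]
}}

```text
clock: 48.52
tcp_pos: [0.5399, 0.0265, 0.0865]
orientation: [0.397, -3.116, -0.002]
contact_force: [-5.4, -0.8, 8.5]
grip_width: 0.0167
gripper_force: 93.9
```

It's in contact with the bench. Next I'll open and retreat upwards.

Request:
{"op": "apply_moves", "data": {
  "rows": [
    [0, 0, 0, 0, 0, 0],
    [0, 0, 0, 0, 0, 0],
    [0, 0, 0, 0, 0, 0],
    [0, 0, 0, 0, 0, 0],
    [0, 0, 0, 0, 0, 0]
  ],
  "claw": 1
}}

```text
clock: 49.15
tcp_pos: [0.5402, 0.0266, 0.0857]
orientation: [0.397, -3.116, -0.0]
contact_force: [0.9, 0.3, 0.7]
grip_width: 0.0854
gripper_force: 0.0
```

Request:
{"op": "apply_moves", "data": {
  "rows": [
    [0, 0, -0.05, 0, 0, 0],
    [0, 0, -0.15, 0, 0, 0],
    [0, 0, -0.3, 0, 0, 0],
    [0, 0, -0.5, 0, 0, 0],
    [0, 0, -0.7, 0, 0, 0]
  ]
}}

```text
clock: 49.78
tcp_pos: [0.5399, 0.0262, 0.263]
orientation: [-0.396, 3.116, 0.0]
contact_force: [0.9, -0.9, 0.9]
grip_width: 0.0854
gripper_force: 0.0
```

Run:
```python
from fk import *
o=log(); print(o["clock"],o["tcp_pos"],o["contact_force"],o["grip_width"])
S=r.grab_frame("scene");T=r.grab_frame("top");W=r.grab_frame("wrist")
for n in("scoop_grip","scoop_lip","scoop_slots"):
    a,b=r.landmark_of(S,n),r.landmark_of(W,n)
    if a and b: print(n,tri(ray(S,a[0]["point"]),ray(W,b[0]["point"])))
for n in("profile0","cone0"): print(n,[(np.round(onz(T,d["point"],.015),3)[:2].tolist(),round(d["conf"],2)) for d in r.landmark_of(T,n)[:9]])
for n,z in(("tin",.0),("discs",.0)): print(n,[(np.round(onz(T,d["point"],z),3)[:2].tolist(),round(d["conf"],2)) for d in r.landmark_of(T,n)[:1]])
```

```text
49.775 [0.5399 0.0262 0.263 ] [ 0.8676 -0.8523  0.9107] 0.08539851749945651
scoop_grip (array([0.5368, 0.0265, 0.1037]), np.float64(0.005401720732919186))
scoop_lip (array([0.5116, 0.1401, 0.0046]), np.float64(0.009874978640127988))
profile0 [([0.483, -0.412], 0.97), ([0.397, -0.376], 0.82), ([0.425, -0.338], 0.64), ([0.72, 0.136], 0.62), ([0.466, -0.166], 0.58), ([0.731, -0.009], 0.53)]
cone0 [([0.454, 0.436], 0.64), ([0.372, 0.309], 0.55), ([0.426, 0.37], 0.55), ([0.343, 0.369], 0.52), ([0.492, 0.391], 0.44), ([0.338, 0.339], 0.44)]
tin [([0.72, 0.271], 0.91)]
discs [([0.723, -0.296], 0.67)]
```

The scoop is flat and released, with the grip at 0.104 m and the lip at 0.005 m. Three profiles are in the bin, six cones are in the tub, and the bystanders haven't moved.

```bash
python3 -c "
from bench import r
print(r.hand_in())"
```

```text
the job is handed in; nothing more can be done
None
```

The job is handed in: by my last camera check all six cones were in the tub and all three profiles in the bin, with the scoop set down flat and released and the tin and discs where they started; the hand-in gave no verdict.

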